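# Make up the lock-fitting kit and the machine-oiling kit

## Task

Make up the two job kits from the stock laid out along the front of the bench, each thing in the pocket that is cut for it. The lock-fitting kit, in the larger plywood tray with three pockets, is the padlock, the folding hex keys and the tape measure; the machine-oiling kit, in the smaller tray with two pockets, is the torch and the little oil tin. Seat each one on the floor of its pocket the same way up as it stands now, let go of it, and leave the duct tape, the spanner and the chisel lying where they are.

Things in the scene. Friction and masses are not known exactly. Their poses are not given: they have to be found in the camera images.
- tape_measure_mid (a point): Steel tape measure standing on edge: rounded light-grey case, round yellow boss on its side, black lock on top. 39 mm wide (its x) x 87 long (its y) x 69 high; grasp across the 39. Point: centre of that outline, half-way up; z up. The case spans y -31 to +44; beyond it at the -y end is only the low tape hook.
- padlock_mid (a point): Brass padlock lying flat: outline 64 mm long (its x, shackle at the +x end) x 44 wide (its y) x 20 high. Point: centre of that outline, half-way up; z up. The brass block to grasp is 36 x 44 mm, its centre 14 mm towards -x of the point; the rest is the thin shackle. Grasp the block across its 44.
- hex_keys_mid (a point): Folding hex-key set lying flat: red handle with the steel keys folded in. 30 wide (its x) x 95 long (its y) x 25 high (the red handle alone 22 high); grasp it across the 30. Point: centre, half-way up; z up.
- torch_mid (a point): Grey metal torch standing upright on its lamp end, round, 39 across, 122 high. Point: on its axis, half-way up; z up along the axis.
- square_tin_mid (a point): Small pale oblong oil tin standing upright, with a round red cap: 40 wide (its x) x 55 (its y), 78 high with the cap, body 70 high; grasp it across the 40. Point: centre, half-way up; z up.
- lock_tray: Larger plywood kit tray (mm): 151 (x) x 225 (y) x 13 high, fixed. Origin: centre of underside, z up. Three rectangular pockets centred on x=0: tape measure y=-65, 103 (x) x 55; padlock y=+4.5, 80 (x) x 60; hex keys y=+69.5, 111 (x) x 46. Dark pocket floors 4 above the bench, 9 below the tray top; 12 mm walls. Each thing lies with its longest side along tray x, either way round, some 8 to spare.
- service_tray: Smaller plywood kit tray (mm): 122 (x) x 179 (y) x 13 high, fixed. Origin: centre of underside, z up. Two pockets centred on x=0: torch y=-41.5, round, 56 across; oil tin y=+34, 56 (x) x 71 (y), tin's 55 mm side along tray y, either way round. Dark pocket floors 4 above the bench, 9 below the tray top; some 8 to spare all round.
- duct_tape_mid (a point): Bystander: grey roll of duct tape lying flat, 120 across, 48 high. Point: its centre.
- combo_spanner_mid (a point): Bystander: steel combination spanner lying flat, 220 long (its x), 38 wide, 10 high. Point: its centre.
- chisel_mid (a point): Bystander: bench chisel with a yellow handle lying flat, 240 long (its y), 25 wide and high. Point: its centre.
Things that resemble listed ones, but are neither listed nor needed, are in the scene too. Leave any blue or turquoise look-alike of the part that bears torch_mid alone.

How it is judged:
By the outcome, as a careful person would: the job done as asked, in the order asked, and still so for the second after the job is handed in, with the robot touching nothing.
It also fails if it takes over 115 s, if anything falls off the work surface, if the arm or the gripper's body presses on something with over 40 N, if the wrist force passes 120 N, or if a joint passes its speed limit or range.

## Robot

A 6-joint arm with a two-finger parallel gripper is mounted at the origin on a cart in front of the work surface, level with it; the furniture and walls round the work are solid. World frame = base frame: x ahead of the robot, y to its left, z up, the work surface at z = 0. Lengths are in m, angles in rad, forces in N, time in s.
With the tool pointing down it reaches from about 0.35 to 0.875 m from the base axis. Payload 15.5 kg.
Tool frame: the origin (TCP) lies on the centre line of the jaws, within the pads' length; the fingertips stand 8 mm ahead of it and the grasp point (between the pads) lies 11 mm behind it; z points along the fingers, y is the line along which they close (so a half turn about z gives the same grasp; the last joint's range is limited). The gripper opens to 85 mm and grips with 20 to 120 N. Pads are 22 mm wide; open, the fingers measure 114 mm over their backs; the gripper's body (76 mm by 85 mm) begins 54 mm behind the grasp point. The pads swing forward as they close: fully open they stand 13 mm farther back than shut.
Start: joints at [-1.274, 0.494, 1.345, -0, 1.302, -0.096], TCP at [0.239, -0.577, 0.239] pointing down, gripper open.
Joint ranges: [-2.91, 2.91], [-0.82, 2.16], [0.22, 2.67], [-1.22, 4.37], [0.12, 2.79], [-3.08, 3.08]. Speed limits (rad/s): [1.89, 1.89, 2.57, 3.01, 3.01, 3.01].

## Interface

Orientations are given as a rotation vector (axis times angle).
In Python, from bench import bot gives the robot as it stands.
- The arm moves only by the shell command python3 -m jog 'ROWS' [FORCE]. ROWS is JSON, a list of rows, each an object of numbers: "rx", "ry", "rz": the turn, a rotation vector about the tool's x, y, z in units of 8 degrees (1.0 is 8 degrees); "x", "y", "z": the shift along the tool's x, y, z in units of 40 mm (1.0 is 40 mm); "jaw": the opening, from 0 (shut) to 1 (fully open). In form: [{"rx": .., "ry": .., "rz": .., "x": .., "y": .., "z": .., "jaw": ..}, ...]. A call has exactly 10 rows; each row is the pose to reach, as a shift and turn from the pose commanded when the call began, along the tool's axes at that moment; what a row does not reach only later rows make up. A row lasts 1/10 s, in which the tool goes at most 50 mm and 8.59 degrees, less where a joint would pass 70% of its speed; a pose out of reach is approached as far as the arm can. A call with a gripper value outside its range is refused whole. The fingers move at their own pace and stop on an object; FORCE is the grip in N (left out, the last holds). Time passes only in rows, so rows that repeat a pose let the fingers close, or fill a call up. It gives the time, the measured TCP pose, the force, the opening and the grip force at its end, in the units of the state.
- bot.state(): the state, without advancing time (a new reading comes with each control period).
- bot.read_camera(name): name is "scene" or "top" or "wrist"; returns the picture (420x560x3 uint8, red, green, blue); there is no depth.
- bot.get_calibration(name): a dict with "fx", "fy", "cx", "cy" (pixels), "distortion" ([k1, k2, p1, p2, k3] as OpenCV has them; the pictures are not rectified), "rvec" (rotation vector, rad) and "tvec" (3), from world to camera coordinates, as OpenCV has them; the wrist camera has in their place "tool_from_camera" (4x4, takes a point from camera to tool coordinates, whose origin is the TCP and whose axes are the flange's). Camera axes: x right, y down, z forward; pixel columns grow to the right and rows downward; lengths in m; the calibration is good to about 2 mm. A picture is of the moment at which its call begins: read the wrist's pose just before it. get_calibration takes no time and is no camera call.
- bot.job_done(): hands the job in; it is judged then, once.
The state is a dict: "clock": time; "joint_pos": joint angles; "joint_vel": joint speeds; "joint_efforts": joint torques, N m; "eef_pos": TCP position; "eef_rot": TCP orientation; "ft_force": force on the tool from outside, world axes, zero at the start; "wrist_torque": the same for the moment, N m; "gripper_width": finger opening in m; "grip_force": force on a finger pad.
Only numpy, scipy, OpenCV 4.12 (cv2) and the standard library are available. Lean on these libraries where they do the work, as an engineer would, in place of code of your own. Each camera call takes 0.05 s, during which the arm holds its last target. There are 200 camera calls.

## Working session

There is one attempt and no reset: what is moved stays moved. The work goes in short steps, Python scripts to look and compute and a shell command to move; the robot and the scene stay as the last step left them, time stands still between calls to the robot, and variables do not carry over. Pictures are saved under pics/ and viewed, at most 14 in all, crops included, and the job is handed in when it is done.

```bash
mkdir -p pics; ls; python3 - <<'E'
from bench import bot
import cv2
s=bot.state();print({k:s[k] for k in('clock','eef_pos','eef_rot','gripper_width')})
for n in('scene','top'):
    cv2.imwrite(f'pics/{n}0.png',cv2.cvtColor(bot.read_camera(n),cv2.COLOR_RGB2BGR))
for n in('scene','top','wrist'):print(bot.get_calibration(n))
E
```

```text
pics
{'clock': 0.0, 'eef_pos': array([ 0.2391244 , -0.5770465 ,  0.23868889]), 'eef_rot': array([-3.07995824e+00, -6.12795423e-01,  2.35176310e-04]), 'gripper_width': 0.08536842788296381}
{'fx': 511.2823317782349, 'fy': 511.2823317782349, 'cx': 286.94582677511994, 'cy': 224.57080272634926, 'distortion': array([-0.10223845,  0.        ,  0.        ,  0.        ,  0.        ]), 'rvec': array([ 0.90831241, -2.48419449,  1.11888792]), 'tvec': array([0.46615909, 0.26551192, 1.33448394])}
{'fx': 404.3368122373161, 'fy': 404.3368122373161, 'cx': 287.385489875437, 'cy': 205.77677021522828, 'distortion': array([-0.09918921,  0.        ,  0.        ,  0.        ,  0.        ]), 'rvec': array([ 2.15257176, -2.21306553,  0.04860807]), 'tvec': array([0.05394435, 0.56992627, 1.07762892])}
{'fx': 301.6844393528125, 'fy': 301.6844393528125, 'cx': 282.9123456386811, 'cy': 210.93064814832317, 'distortion': array([-0.04748228,  0.        ,  0.        ,  0.        ,  0.        ]), 'tool_from_camera': array([[-5.17412354e-04, -9.45115141e-01, -3.26737053e-01,
         8.57653984e-02],
       [ 9.99999231e-01, -8.57405818e-04,  8.96547430e-04,
        -3.07627032e-04],
       [-1.12748680e-03, -3.26736337e-01,  9.45114858e-01,
        -1.35268705e-01],
       [ 0.00000000e+00,  0.00000000e+00,  0.00000000e+00,
         1.00000000e+00]])}
```

View pics/top0.png

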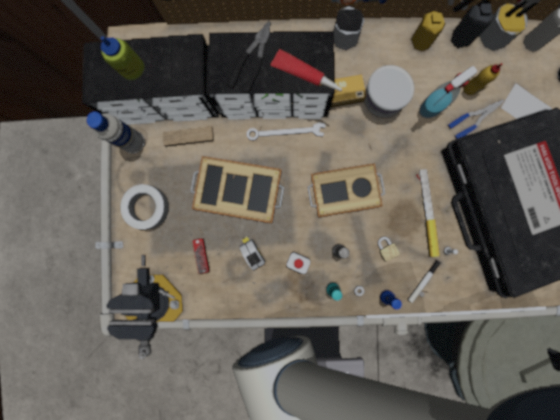

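View pics/scene0.png

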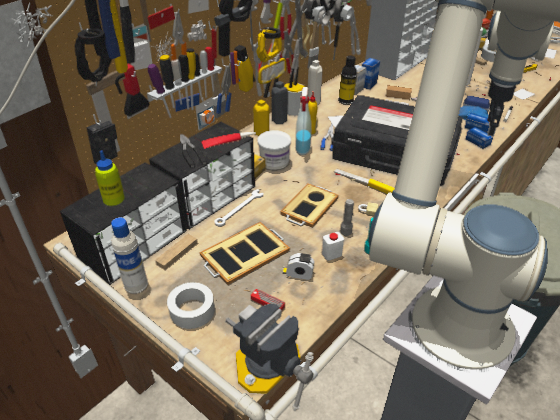

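The stock runs along the front in the top view: hex keys (201,256), tape (252,253), tin (299,263), grey torch (341,252) and padlock (389,250). The teal (334,291) and blue (391,299) torches are look-alikes. The trays are at (237,189) and (347,190). I'll zoom in to check these choices.

```bash
cat > h.py <<'E'
import numpy as np, cv2
from bench import bot
from scipy.spatial.transform import Rotation as R
def cam(n,st=None):
    c=bot.get_calibration(n);K=np.array([[c['fx'],0,c['cx']],[0,c['fy'],c['cy']],[0,0,1]])
    if n=='wrist':
        T=np.eye(4);T[:3,:3]=R.from_rotvec(st['eef_rot']).as_matrix();T[:3,3]=st['eef_pos'];T=T@c['tool_from_camera']
    else:
        W=np.eye(4);W[:3,:3]=R.from_rotvec(c['rvec']).as_matrix();W[:3,3]=c['tvec'];T=np.linalg.inv(W)
    return K,np.array(c['distortion']),T
def ray(C,px):
    K,d,T=C;u=cv2.undistortPoints(np.array(px,float).reshape(-1,1,2),K,d)[:,0]
    return T[:3,3],np.c_[u,np.ones(len(u))]@T[:3,:3].T
def plane(C,px,z):
    o,v=ray(C,px);return o+v*((z-o[2])/v[:,2])[:,None]
def proj(C,P):
    K,d,T=C;W=np.linalg.inv(T);return cv2.projectPoints(np.array(P,float).reshape(-1,3),R.from_matrix(W[:3,:3]).as_rotvec(),W[:3,3],K,d)[0][:,0]
def rect(C,cnt,z):
    P=plane(C,cnt,z)[:,:2];r=cv2.minAreaRect((P*1000).astype(np.float32));return r
def goto(xyz,yaw,st=None):
    """shift/turn in jog units from current pose to tool-down pose w/ tool x-axis at world yaw (deg, mod 180 nearest)"""
    st=st or bot.state();A=R.from_rotvec(st['eef_rot']);M=A.as_matrix()
    best=None
    for k in(0,180):
        a=np.radians(yaw+k);c,s=np.cos(a),np.sin(a)
        B=R.from_matrix(np.array([[c,s,0],[s,-c,0],[0,0,-1]]));t=np.degrees((A.inv()*B).as_rotvec())
        if best is None or np.linalg.norm(t)<np.linalg.norm(best):best=t
    return np.round(M.T@(np.array(xyz)-st['eef_pos'])/.04,2),np.round(best/8,2)
def shot(n,name):
    st=bot.state();im=cv2.cvtColor(bot.read_camera(n),cv2.COLOR_RGB2BGR);cv2.imwrite(f'pics/{name}.png',im);return im,cam(n,st)
E
python3 - <<'E'
from h import *
C=cam('top');im=cv2.imread('pics/top0.png')
cv2.imwrite('pics/crop1.png',cv2.resize(im[150:310,180:420],None,fx=3.3,fy=3.3,interpolation=cv2.INTER_CUBIC))
for n,p,z in [('hex',(201,256),.022),('tape',(252,253),.06),('tin',(299,263),.078),('torch',(341,252),.122),('pad',(389,250),.02),('ltray',(237,189),.013),('stray',(347,190),.013),('teal',(334,291),.1),('blue',(391,299),.1)]:
    print(n,plane(C,[p],z)[0].round(3))
E
```

```text
hex [0.442 0.275 0.022]
tape [0.449 0.133 0.06 ]
tin [0.421 0.012 0.078]
torch [ 0.448 -0.091  0.122]
pad [ 0.444 -0.232  0.02 ]
ltray [0.621 0.175 0.013]
stray [ 0.61  -0.125  0.013]
teal [ 0.351 -0.073  0.1  ]
blue [ 0.327 -0.215  0.1  ]
```

View pics/crop1.png

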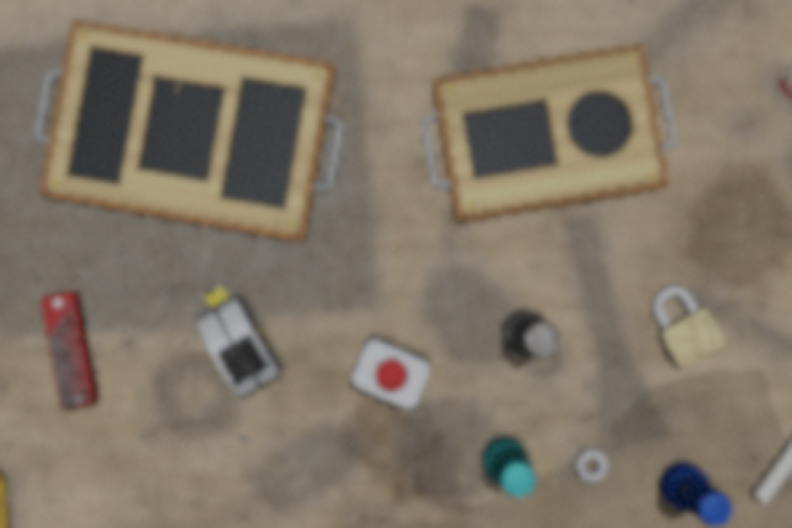

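The crop confirms it: grey/dark torch at crop (525,338), teal at (508,465), blue at (690,490). The padlock shackle points up-left. Next, the wrist camera goes over the row.

```bash
python3 -c "
from h import *
print(goto([.45,-.12,.36],0))"
```

```text
(array([ 9.25, -8.54, -3.02]), array([-0.01,  0.  ,  2.81]))
```

```bash
python3 -m jog '[{"x":1,"y":-0.9,"z":-0.6,"rz":0.3,"jaw":1},{"x":2,"y":-1.8,"z":-1.2,"rz":0.6,"jaw":1},{"x":3,"y":-2.7,"z":-1.8,"rz":0.9,"jaw":1},{"x":4,"y":-3.6,"z":-2.4,"rz":1.2,"jaw":1},{"x":5,"y":-4.5,"z":-3,"rz":1.5,"jaw":1},{"x":6,"y":-5.4,"z":-3,"rz":1.8,"jaw":1},{"x":7,"y":-6.3,"z":-3,"rz":2.1,"jaw":1},{"x":7.9,"y":-7.2,"z":-3,"rz":2.4,"jaw":1},{"x":8.6,"y":-8,"z":-3,"rz":2.7,"jaw":1},{"x":9.2,"y":-8.5,"z":-3,"rz":2.8,"jaw":1}]' 40
python3 - <<'E'
from h import *
im,C=shot('wrist','w1');print(bot.state()['eef_pos'])
E
```

```text
[ 0.23917102 -0.57716225  0.23883537]$[0]: bad value
```

View pics/w1.png

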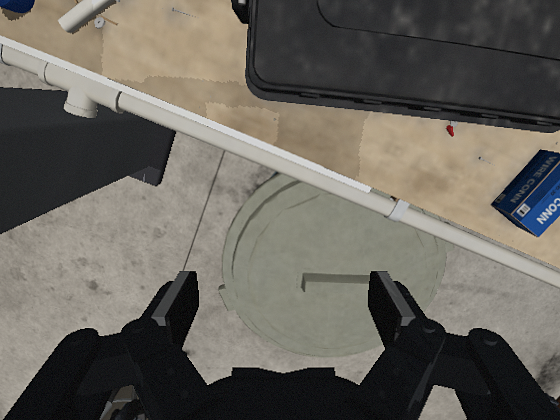

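The move was refused ("bad value"), so the arm is still at its start and the picture shows only the bench edge. Missing keys are probably the cause, so I'll give all seven per row.

```bash
python3 -m jog '[{"rx":0,"ry":0,"rz":0.3,"x":1,"y":-0.9,"z":-0.6,"jaw":1},{"rx":0,"ry":0,"rz":0.6,"x":2,"y":-1.8,"z":-1.2,"jaw":1},{"rx":0,"ry":0,"rz":0.9,"x":3,"y":-2.7,"z":-1.8,"jaw":1},{"rx":0,"ry":0,"rz":1.2,"x":4,"y":-3.6,"z":-2.4,"jaw":1},{"rx":0,"ry":0,"rz":1.5,"x":5,"y":-4.5,"z":-3,"jaw":1},{"rx":0,"ry":0,"rz":1.8,"x":6,"y":-5.4,"z":-3,"jaw":1},{"rx":0,"ry":0,"rz":2.1,"x":7,"y":-6.3,"z":-3,"jaw":1},{"rx":0,"ry":0,"rz":2.4,"x":7.9,"y":-7.2,"z":-3,"jaw":1},{"rx":0,"ry":0,"rz":2.7,"x":8.6,"y":-8,"z":-3,"jaw":1},{"rx":0,"ry":0,"rz":2.8,"x":9.2,"y":-8.5,"z":-3,"jaw":1}]' 40
python3 - <<'E'
from h import *
im,C=shot('wrist','w2');print(bot.state()['eef_pos'])
E
```

```text
clock: 1.15
eef_pos: [0.4394, -0.1423, 0.3591]
eef_rot: [3.141, -0.0, 0.0]
ft_force: [0.5, -1.3, -0.4]
gripper_width: 0.0855
grip_force: 0.0
[ 0.4416474  -0.13622397  0.35919701]
```

View pics/w2.png

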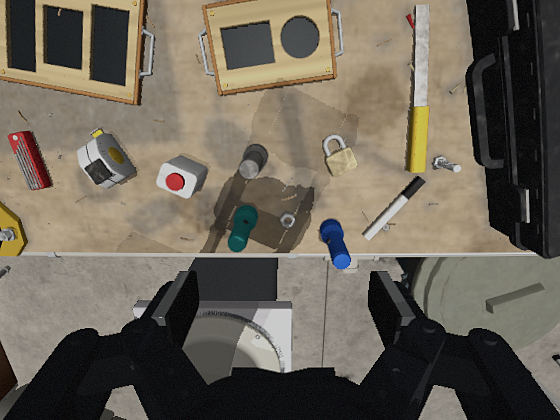

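The view shows hex keys (30,160), tape (107,160), tin (180,178), grey torch (254,160), padlock (339,155), and the look-alikes at (242,228) and (335,243). I'll retake it settled and measure.

```bash
python3 - <<'E'
from h import *
bot.read_camera('wrist');im,C=shot('wrist','w3');print(bot.state()['eef_pos'])
hsv=cv2.cvtColor(im,cv2.COLOR_BGR2HSV);H,S,V=cv2.split(hsv)
out=im.copy()
def find(m,amin,box,tag,z):
    x0,y0,x1,y1=box;k=np.zeros(m.shape,np.uint8);k[y0:y1,x0:x1]=255*m[y0:y1,x0:x1]
    k=cv2.morphologyEx(k,cv2.MORPH_CLOSE,np.ones((3,3),np.uint8))
    for c in cv2.findContours(k,cv2.RETR_EXTERNAL,cv2.CHAIN_APPROX_NONE)[0]:
        if cv2.contourArea(c)<amin: continue
        r=rect(C,c.reshape(-1,2),z);print(tag,np.round(r[0],1),np.round(r[1],1),round(r[2],1),c.reshape(-1,2).mean(0).round())
        b=cv2.boxPoints(cv2.minAreaRect(c)).astype(int);cv2.drawContours(out,[b],0,(255,0,255),1)
red=((H<8)|(H>172))&(S>130)&(V>70)
find(red,150,(0,110,60,200),'hex',.022);find(red,100,(150,150,215,205),'cap',.078)
find((V<75)&(S<110),400,(0,0,360,100),'pocket',.013)
find((H>20)&(H<34)&(S>100)&(V>140),15,(60,110,150,200),'tapeyel',.02)
find((S<45)&(V>120),100,(60,110,215,205),'grey',.06)
find((H>17)&(H<32)&(S>85),200,(310,120,370,185),'pad',.02)
find((S<70)&(V<140),100,(225,130,285,190),'torch',.1)
A=cv2.resize(out[115:205,0:215],None,fx=3.4,fy=3.4);B=cv2.resize(out[125:205,225:370],None,fx=3.5,fy=3.5)
P=np.zeros((A.shape[0]+B.shape[0],A.shape[1],3),np.uint8);P[:A.shape[0]]=A;P[A.shape[0]:,:B.shape[1]]=B
cv2.imwrite('pics/crop2.png',P);print(P.shape)
E
```

```text
[ 0.43994448 -0.14170546  0.35895336]
hex [447.9 271.8] [93.4 37.8] 9.4 [ 30. 158.]
cap [425.7  12.3] [23.7 24.1] 20.8 [177. 182.]
pocket [611.2 -91. ] [54.9 70. ] 8.2 [249.  43.]
pocket [614.2 112.9] [ 54.8 102.5] 78.9 [112.  44.]
pocket [627.9 180.9] [59.4 79.7] 78.8 [66. 36.]
pocket [634.2 245.9] [46.1 96.8] 78.1 [24. 34.]
tapeyel [490.  148.4] [ 6.8 16.1] 29.2 [ 99. 132.]
grey [424.8  15.8] [55.7 44.9] 64.5 [178. 179.]
grey [465.   94.5] [185.1 117.5] 89.3 [111. 138.]
torch [ 460. -100.] [77.5 79.7] 0.3 [245. 163.]
(586, 731, 3)
```

View pics/crop2.png

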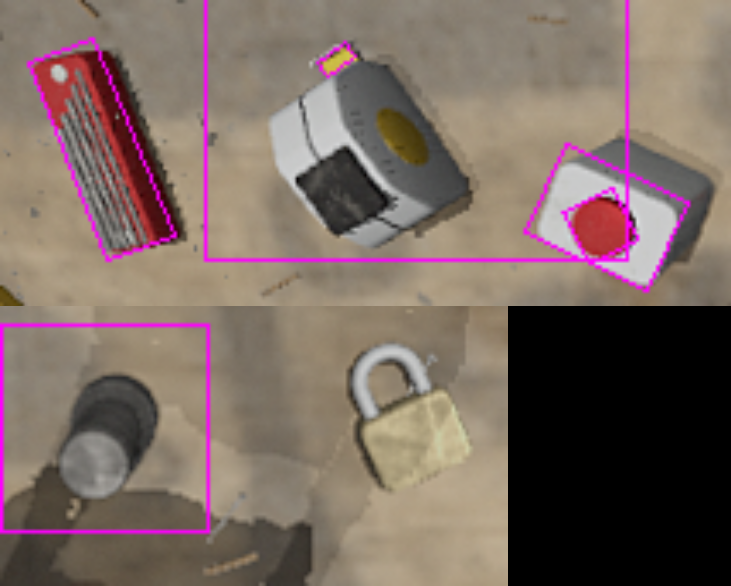

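```bash
python3 - <<'E'
from h import *
C=cam('wrist',bot.state());D=cam('top')
f=lambda p,s,o,oy:[(p[0]/s+o[0],(p[1]-oy)/s+o[1])]
w=lambda p:f(p,3.5,(225,125),306); t=lambda p:f(p,3.3,(180,150),0); l=lambda p:f(p,3.4,(0,115),0)
P=lambda n,c,px,z:print(n,(plane(c,px,z)[0]*1000).round(1))
P('torch w',C,w((95,463)),.122);P('torch t',D,t((541,341)),.122)
for p in((357,430),(447,390),(470,447),(388,490),(390,345)):P('pad w',C,w(p),.018)
for p in((662,335),(705,308),(723,345),(682,367),(672,290)):P('pad t',D,t(p),.018)
P('cap t',D,t((392,374)),.078)
P('circ t',D,t((600,123)),.011);P('tinp t',D,t((510,138)),.011);P('tapep t',D,t((263,142)),.011);P('padp t',D,t((181,128)),.011);P('hexp t',D,t((106,115)),.011)
P('hex t',D,t((70,350)),.024)
for p in((270,120),(335,65),(375,245)):P('tape w',C,l(p),.05)
P('hook w',C,l((337,60)),.005);P('hook t',D,t((217,297)),.01);P('tape back t',D,t((262,385)),.05);P('tapetop t',D,t((232,340)),.069)
print(goto([.36,-.23,.22],0))
E
```

```text
torch w [ 451.  -102.7  122. ]
torch t [445. -98. 122.]
pad w [ 446.  -210.9   18. ]
pad w [ 464.4 -250.4   18. ]
pad w [ 438.8 -262.9   18. ]
pad w [ 418.5 -226.7   18. ]
pad w [ 483.8 -223.6   18. ]
pad t [ 440.6 -209.8   18. ]
pad t [ 461.5 -246.1   18. ]
pad t [ 430.8 -259.9   18. ]
pad t [ 414.  -225.4   18. ]
pad t [ 477.  -219.4   18. ]
cap t [420.2  12.2  78. ]
circ t [ 616.5 -166.6   11. ]
tinp t [606.1 -91.5  11. ]
tapep t [608.7 113.   11. ]
padp t [622.3 181.   11. ]
hexp t [635.1 243.8  11. ]
hex t [441.5 274.2  24. ]
tape w [465.9 162.3  50. ]
tape w [489.2 128.4  50. ]
tape w [409.4 124.5  50. ]
hook w [487.8 154.2   5. ]
hook t [481.5 154.1  10. ]
tape back t [411.8 115.2  50. ]
tapetop t [449.  136.1  69. ]
(array([-2.01,  2.19,  3.47]), array([-0.  , -0.  ,  0.05]))
```

```bash
python3 -m jog '[{"rx":0,"ry":0,"rz":0,"x":-0.5,"y":0.5,"z":0.8,"jaw":1},{"rx":0,"ry":0,"rz":0,"x":-1,"y":1,"z":1.6,"jaw":1},{"rx":0,"ry":0,"rz":0,"x":-1.5,"y":1.6,"z":2.5,"jaw":1},{"rx":0,"ry":0,"rz":0,"x":-1.8,"y":2,"z":3.2,"jaw":1},{"rx":0,"ry":0,"rz":0,"x":-2,"y":2.2,"z":3.5,"jaw":1},{"rx":0,"ry":0,"rz":0,"x":-2,"y":2.2,"z":3.5,"jaw":1},{"rx":0,"ry":0,"rz":0,"x":-2,"y":2.2,"z":3.5,"jaw":1},{"rx":0,"ry":0,"rz":0,"x":-2,"y":2.2,"z":3.5,"jaw":1},{"rx":0,"ry":0,"rz":0,"x":-2,"y":2.2,"z":3.5,"jaw":1},{"rx":0,"ry":0,"rz":0,"x":-2,"y":2.2,"z":3.5,"jaw":1}]'
python3 - <<'E'
from h import *
im,C=shot('wrist','w4')
cv2.imwrite('pics/w4x.png',cv2.resize(im[20:220,180:430],None,fx=3,fy=3,interpolation=cv2.INTER_CUBIC))
E
```

```text
clock: 2.3
eef_pos: [0.3599, -0.2324, 0.2194]
eef_rot: [3.141, 0.004, 0.001]
ft_force: [0.9, -0.1, -0.4]
gripper_width: 0.0854
grip_force: 0.0
```

View pics/w4x.png

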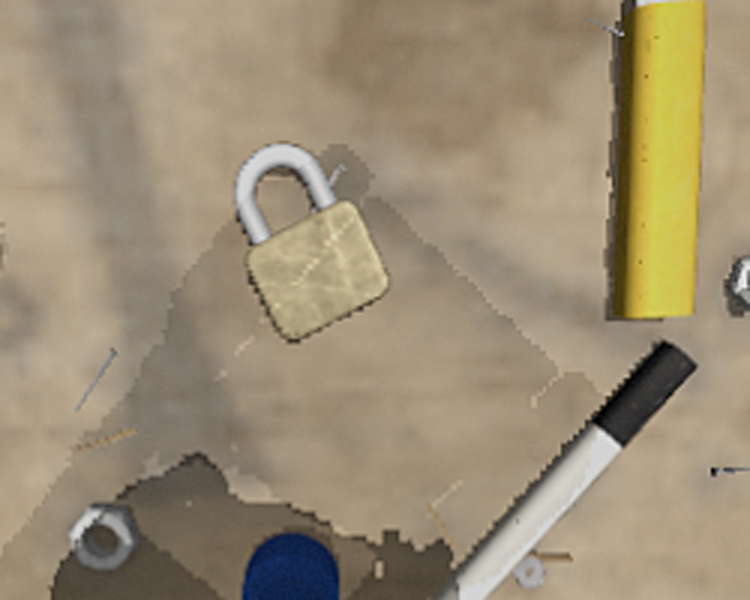

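The padlock close-up puts the block centre at crop (319,269), with the shackle pointing about 27°. Now I'll work out the grasp move.

```bash
python3 - <<'E'
from h import *
s=bot.state();C=cam('wrist',s)
q=[(180+a/3,20+b/3) for a,b in((246,253),(350,199),(389,285),(293,341))]
P=plane(C,q,.018);print((P*1000).round(1));c=P.mean(0);print('ctr',c.round(4))
print('tip',(plane(C,[(180+283/3,20+145/3)],.012)*1000).round(1))
print(goto([c[0],c[1],.009],27.5)); print(s['eef_pos'])
E
```

```text
[[ 448.5 -209.6   18. ]
 [ 466.5 -246.    18. ]
 [ 437.8 -260.4   18. ]
 [ 418.1 -226.1   18. ]]
ctr [ 0.4427 -0.2355  0.018 ]
tip [[ 484.5 -222.7   12. ]]
(array([2.07, 0.08, 5.26]), array([ 0.01, -0.  , -3.42]))
[ 0.35979801 -0.23233283  0.21936188]
```

```bash
python3 -m jog '[{"rx":0,"ry":0,"rz":-0.9,"x":0.5,"y":0,"z":0.6,"jaw":1},{"rx":0,"ry":0,"rz":-1.8,"x":1,"y":0,"z":1.2,"jaw":1},{"rx":0,"ry":0,"rz":-2.7,"x":1.5,"y":0.05,"z":2,"jaw":1},{"rx":0,"ry":0,"rz":-3.4,"x":2,"y":0.08,"z":3,"jaw":1},{"rx":0,"ry":0,"rz":-3.4,"x":2.07,"y":0.08,"z":3.8,"jaw":1},{"rx":0,"ry":0,"rz":-3.4,"x":2.07,"y":0.08,"z":4.4,"jaw":1},{"rx":0,"ry":0,"rz":-3.4,"x":2.07,"y":0.08,"z":4.8,"jaw":1},{"rx":0,"ry":0,"rz":-3.4,"x":2.07,"y":0.08,"z":5.05,"jaw":1},{"rx":0,"ry":0,"rz":-3.4,"x":2.07,"y":0.08,"z":5.2,"jaw":1},{"rx":0,"ry":0,"rz":-3.4,"x":2.07,"y":0.08,"z":5.25,"jaw":1}]'
python3 -m jog '[{"rx":0,"ry":0,"rz":0,"x":0,"y":0,"z":0,"jaw":1},{"rx":0,"ry":0,"rz":0,"x":0,"y":0,"z":0,"jaw":0.6},{"rx":0,"ry":0,"rz":0,"x":0,"y":0,"z":0,"jaw":0.3},{"rx":0,"ry":0,"rz":0,"x":0,"y":0,"z":0,"jaw":0.2},{"rx":0,"ry":0,"rz":0,"x":0,"y":0,"z":0,"jaw":0.2},{"rx":0,"ry":0,"rz":0,"x":0,"y":0,"z":0,"jaw":0.2},{"rx":0,"ry":0,"rz":0,"x":0,"y":0,"z":0,"jaw":0.2},{"rx":0,"ry":0,"rz":0,"x":0,"y":0,"z":0,"jaw":0.2},{"rx":0,"ry":0,"rz":0,"x":0,"y":0,"z":0,"jaw":0.2},{"rx":0,"ry":0,"rz":0,"x":0,"y":0,"z":0,"jaw":0.2}]' 60
```

```text
clock: 3.35
eef_pos: [0.4424, -0.2356, 0.0089]
eef_rot: [3.053, 0.742, 0.0]
ft_force: [0.5, -0.9, 0.7]
gripper_width: 0.0851
grip_force: 0.0
clock: 4.35
eef_pos: [0.4424, -0.2356, 0.0096]
eef_rot: [3.052, 0.741, 0.001]
ft_force: [-1.4, 0.7, 12.4]
gripper_width: 0.043
grip_force: 60.0
```

Gripped at 43 mm, but with 12 N upward. I need to know where the fingertips sit at this opening, since they must stay above the tray top.

```bash
python3 - <<'E'
from h import *
im,C=shot('wrist','w5');s=bot.state();print(s['eef_pos'],s['ft_force'])
M=C[2]@np.linalg.inv(bot.get_calibration('wrist')['tool_from_camera'])
big=cv2.resize(im[170:330,180:380],None,fx=3.7,fy=3.7,interpolation=cv2.INTER_CUBIC)
for z,col in((.008,(0,0,255)),(.004,(0,255,0)),(0,(255,0,0))):
    p=np.array([[.011,y,z,1] for y in(-.036,-.0215,.0215,.036)])@M.T
    for u,v in (proj(C,p[:,:3])-[180,170])*3.7: cv2.circle(big,(int(u),int(v)),3,col,-1)
cv2.imwrite('pics/w5x.png',big)
E
```

```text
[ 0.44238837 -0.23563868  0.00957876] [-1.70214928  1.1306342  14.25490705]
```

View pics/w5x.png

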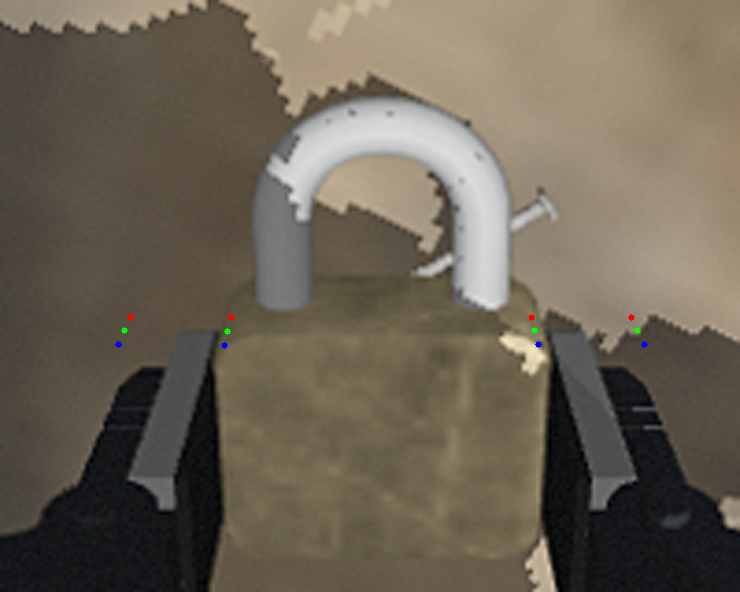

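The tips sit about 4 mm ahead of the TCP at this opening. That's too low for the tray, so I'll regrasp 6 mm higher.

```bash
python3 -m jog '[{"rx":0,"ry":0,"rz":0,"x":0,"y":0,"z":0,"jaw":0.7},{"rx":0,"ry":0,"rz":0,"x":0,"y":0,"z":0,"jaw":0.7},{"rx":0,"ry":0,"rz":0,"x":0,"y":0,"z":-0.15,"jaw":0.7},{"rx":0,"ry":0,"rz":0,"x":0,"y":0,"z":-0.15,"jaw":0.7},{"rx":0,"ry":0,"rz":0,"x":0,"y":0,"z":-0.15,"jaw":0.3},{"rx":0,"ry":0,"rz":0,"x":0,"y":0,"z":-0.15,"jaw":0.2},{"rx":0,"ry":0,"rz":0,"x":0,"y":0,"z":-0.15,"jaw":0.2},{"rx":0,"ry":0,"rz":0,"x":0,"y":0,"z":-0.15,"jaw":0.2},{"rx":0,"ry":0,"rz":0,"x":0,"y":0,"z":-0.15,"jaw":0.2},{"rx":0,"ry":0,"rz":0,"x":0,"y":0,"z":-0.15,"jaw":0.2}]' 60
python3 - <<'E'
from h import *
im,C=shot('wrist','w6');s=bot.state();T=C[2]@np.linalg.inv(bot.get_calibration('wrist')['tool_from_camera'])
Ti=np.linalg.inv(T)
cv2.imwrite('pics/w6x.png',im[170:330,180:380])
C5=C
for v in (335,555):
    P=plane(C,[(180+382/3.7,170+v/3.7)],.02)[0]; print((Ti[:3,:3]@P+Ti[:3,3]).round(4))
print(s['eef_pos'],s['eef_rot'])
print(goto([.55,.0,.2],-11.2))
E
```

```text
clock: 5.4
eef_pos: [0.4424, -0.2356, 0.0154]
eef_rot: [3.052, 0.741, 0.001]
ft_force: [-1.4, 0.2, 14.4]
gripper_width: 0.0427
grip_force: 59.3
[ 0.015   0.0001 -0.0045]
[-0.0203  0.0001 -0.0046]
[ 0.44236535 -0.23560809  0.0154536 ] [3.05232213e+00 7.41475921e-01 6.53446880e-04]
(array([ 5.09, -4.  , -4.61]), array([ 0.  , -0.  ,  4.81]))
```

```bash
python3 -m jog '[{"rx":0,"ry":0,"rz":0,"x":0,"y":0,"z":-0.6,"jaw":0.2},{"rx":0,"ry":0,"rz":0,"x":0,"y":0,"z":-1.6,"jaw":0.2},{"rx":0,"ry":0,"rz":0,"x":0,"y":0,"z":-2.7,"jaw":0.2},{"rx":0,"ry":0,"rz":0,"x":0.2,"y":-0.3,"z":-3.8,"jaw":0.2},{"rx":0,"ry":0,"rz":0.6,"x":0.7,"y":-0.8,"z":-4.7,"jaw":0.2},{"rx":0,"ry":0,"rz":1.2,"x":1.4,"y":-1.6,"z":-5.1,"jaw":0.2},{"rx":0,"ry":0,"rz":1.8,"x":2.1,"y":-2.4,"z":-5.1,"jaw":0.2},{"rx":0,"ry":0,"rz":2.4,"x":2.8,"y":-3.2,"z":-5.1,"jaw":0.2},{"rx":0,"ry":0,"rz":3,"x":3.5,"y":-4.1,"z":-5.1,"jaw":0.2},{"rx":0,"ry":0,"rz":3.6,"x":4.2,"y":-4.9,"z":-5.1,"jaw":0.2}]'
python3 -c "
from h import *
print(goto([.544,.198,.22],-11.2))"
```

```text
clock: 6.45
eef_pos: [0.5012, 0.0177, 0.2189]
eef_rot: [-3.141, 0.046, 0.001]
ft_force: [0.8, -0.5, -1.7]
gripper_width: 0.0421
grip_force: 63.5
(array([ 0.94, -4.54, -0.03]), array([-0.  ,  0.  ,  1.19]))
```

```bash
python3 -m jog '[{"rx":0,"ry":0,"rz":0.3,"x":0.2,"y":-0.9,"z":0,"jaw":0.2},{"rx":0,"ry":0,"rz":0.6,"x":0.4,"y":-1.8,"z":0,"jaw":0.2},{"rx":0,"ry":0,"rz":0.9,"x":0.6,"y":-2.7,"z":0,"jaw":0.2},{"rx":0,"ry":0,"rz":1.2,"x":0.8,"y":-3.5,"z":0,"jaw":0.2},{"rx":0,"ry":0,"rz":1.2,"x":0.9,"y":-4.2,"z":0,"jaw":0.2},{"rx":0,"ry":0,"rz":1.2,"x":0.9,"y":-4.5,"z":0,"jaw":0.2},{"rx":0,"ry":0,"rz":1.2,"x":0.9,"y":-4.5,"z":0,"jaw":0.2},{"rx":0,"ry":0,"rz":1.2,"x":0.9,"y":-4.5,"z":0,"jaw":0.2},{"rx":0,"ry":0,"rz":1.2,"x":0.9,"y":-4.5,"z":0,"jaw":0.2},{"rx":0,"ry":0,"rz":1.2,"x":0.9,"y":-4.5,"z":0,"jaw":0.2}]'
cat > tray.py <<'E'
from h import *
def run(name):
    im,C=shot('wrist',name);V=im.max(2).astype(int);out=im.copy()
    k=((V<85)*255).astype(np.uint8);k[215:]=0
    k=cv2.morphologyEx(k,cv2.MORPH_OPEN,np.ones((3,3),np.uint8))
    for c in cv2.findContours(k,cv2.RETR_EXTERNAL,cv2.CHAIN_APPROX_NONE)[0]:
        if cv2.contourArea(c)<800: continue
        for z in(.013,.004):
            r=rect(C,c.reshape(-1,2),z);print(z,np.round(r[0],1),np.round(r[1],1),round(r[2],1))
        cv2.drawContours(out,[c],0,(255,0,255),1)
    cv2.imwrite(f'pics/{name}x.png',out)
E
python3 -c "
from tray import *
run('t1');print(bot.state()['eef_pos'])"
```

```text
clock: 7.45
eef_pos: [0.5422, 0.1938, 0.219]
eef_rot: [3.127, -0.305, -0.0]
ft_force: [0.5, 0.6, -1.7]
gripper_width: 0.0421
grip_force: 63.5
0.013 [591.1 471.6] [53.9 64.4] 82.6
0.004 [590.1 479.3] [55.3 66.1] 82.6
0.013 [616.9 183.3] [59.1 55.5] 78.8
0.004 [616.6 183.5] [60.7 56.9] 78.8
0.013 [613.9 113.1] [ 54.1 101.4] 78.5
0.004 [613.6 111.4] [ 55.5 104.1] 78.5
0.013 [640.6 244.9] [ 44.9 109.1] 78.6
0.004 [641.  246.7] [ 46.1 112. ] 78.6
0.013 [611.1 -90.5] [55.3 70.5] 7.7
0.004 [610.7 -97.5] [56.8 72.4] 7.7
[0.54229095 0.19389622 0.21904573]
```

View pics/t1x.png

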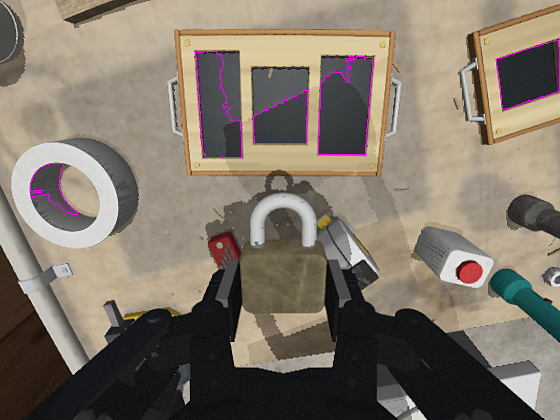

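```bash
python3 - <<'E'
from h import *
c=bot.get_calibration('wrist');K=np.array([[c['fx'],0,c['cx']],[0,c['fy'],c['cy']],[0,0,1]]);C=(K,np.array(c['distortion']),c['tool_from_camera'])
print(plane(C,[(283,260.5),(283,320)],-.0104).round(4), plane(C,[(283,249),(283,312)],-.0046).round(4))
print(goto([.6164,.1836,.0205],-11.4))
E
```

```text
[[ 0.0179 -0.0009 -0.0104]
 [-0.0159 -0.0009 -0.0104]] [[ 0.021  -0.0009 -0.0046]
 [-0.0155 -0.0009 -0.0046]]
(array([ 1.87, -0.11,  4.96]), array([ 0.  , -0.  ,  0.03]))
```

```bash
python3 -m jog '[{"rx":0,"ry":0,"rz":0,"x":0.6,"y":-0.05,"z":0.6,"jaw":0.2},{"rx":0,"ry":0,"rz":0,"x":1.2,"y":-0.1,"z":1.4,"jaw":0.2},{"rx":0,"ry":0,"rz":0,"x":1.7,"y":-0.11,"z":2.3,"jaw":0.2},{"rx":0,"ry":0,"rz":0,"x":1.78,"y":-0.11,"z":3.2,"jaw":0.2},{"rx":0,"ry":0,"rz":0,"x":1.78,"y":-0.11,"z":3.9,"jaw":0.2},{"rx":0,"ry":0,"rz":0,"x":1.78,"y":-0.11,"z":4.4,"jaw":0.2},{"rx":0,"ry":0,"rz":0,"x":1.78,"y":-0.11,"z":4.7,"jaw":0.2},{"rx":0,"ry":0,"rz":0,"x":1.78,"y":-0.11,"z":4.85,"jaw":0.2},{"rx":0,"ry":0,"rz":0,"x":1.78,"y":-0.11,"z":4.94,"jaw":0.2},{"rx":0,"ry":0,"rz":0,"x":1.78,"y":-0.11,"z":4.97,"jaw":0.2}]'
python3 -c "
from h import *
im,C=shot('wrist','p1');cv2.imwrite('pics/p1x.png',cv2.resize(im[100:340,120:440],None,fx=2.2,fy=2.2));s=bot.state();print(s['eef_pos'],s['ft_force'])"
```

```text
clock: 8.5
eef_pos: [0.6134, 0.1854, 0.0207]
eef_rot: [-3.127, 0.304, -0.001]
ft_force: [-0.3, -0.1, -0.4]
gripper_width: 0.0421
grip_force: 63.5
[0.61340135 0.18539981 0.02074959] [-0.37121839 -0.24162677 -1.90369791]
```

View pics/p1x.png

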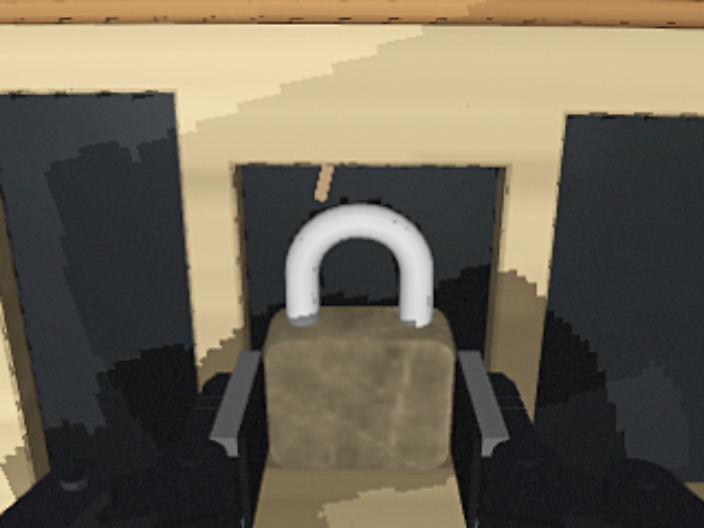

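```bash
python3 - <<'E'
from h import *
s=bot.state();C=cam('wrist',s);T=C[2]@np.linalg.inv(bot.get_calibration('wrist')['tool_from_camera']);Ti=np.linalg.inv(T)
for n,p,z in(('shackle',(360,207),.016),('far edge',(371,165),.013),('Ledge',(243,300),.013),('Redge',(500,300),.013),('blkback',(360,466),.025),('blkL',(266,360),.025),('blkR',(455,360),.025)):
    P=plane(C,[(p[0]/2.2+120,p[1]/2.2+100)],z)[0];print(n,((Ti[:3,:3]@P+Ti[:3,3])*1000).round(1))
E
```

```text
shackle [45.6 -0.6  4.8]
far edge [54.3  1.8  7.8]
Ledge [ 22.1 -28.1   7.8]
Redge [22.1 32.4  7.8]
blkback [-15.6  -0.6  -4.3]
blkL [ 12.8 -21.5  -4.2]
blkR [12.8 20.6 -4.2]
```

Padlock and pocket agree in x to within 1 mm. It needs 2 mm in +y, then down and release.

```bash
python3 -m jog '[{"rx":0,"ry":0,"rz":0,"x":-0.01,"y":0.06,"z":0,"jaw":0.2},{"rx":0,"ry":0,"rz":0,"x":-0.01,"y":0.06,"z":0.03,"jaw":0.2},{"rx":0,"ry":0,"rz":0,"x":-0.01,"y":0.06,"z":0.03,"jaw":0.2},{"rx":0,"ry":0,"rz":0,"x":-0.01,"y":0.06,"z":0.03,"jaw":0.68},{"rx":0,"ry":0,"rz":0,"x":-0.01,"y":0.06,"z":0.03,"jaw":0.68},{"rx":0,"ry":0,"rz":0,"x":-0.01,"y":0.06,"z":0.03,"jaw":0.68},{"rx":0,"ry":0,"rz":0,"x":-0.01,"y":0.06,"z":-0.5,"jaw":0.68},{"rx":0,"ry":0,"rz":0,"x":-0.01,"y":0.06,"z":-1.5,"jaw":0.68},{"rx":0,"ry":0,"rz":0,"x":-0.7,"y":0.06,"z":-2.5,"jaw":1},{"rx":0,"ry":0,"rz":0,"x":-1.7,"y":0.06,"z":-3.5,"jaw":1}]'
python3 -c "
from h import *
print(goto([.37,.22,.23],8))"
```

```text
clock: 9.55
eef_pos: [0.5508, 0.1951, 0.1571]
eef_rot: [-3.126, 0.305, -0.003]
ft_force: [0.8, 0.3, 0.8]
gripper_width: 0.0839
grip_force: 0.0
(array([-4.55,  0.26, -1.83]), array([-0.  , -0.01, -2.39]))
```

```bash
python3 -m jog '[{"rx":0,"ry":0,"rz":-0.4,"x":-0.9,"y":0.05,"z":-0.5,"jaw":1},{"rx":0,"ry":0,"rz":-0.8,"x":-1.8,"y":0.1,"z":-1,"jaw":1},{"rx":0,"ry":0,"rz":-1.2,"x":-2.7,"y":0.15,"z":-1.5,"jaw":1},{"rx":0,"ry":0,"rz":-1.6,"x":-3.6,"y":0.2,"z":-1.8,"jaw":1},{"rx":0,"ry":0,"rz":-2,"x":-4.2,"y":0.25,"z":-1.8,"jaw":1},{"rx":0,"ry":0,"rz":-2.4,"x":-4.5,"y":0.25,"z":-1.8,"jaw":1},{"rx":0,"ry":0,"rz":-2.4,"x":-4.5,"y":0.25,"z":-1.8,"jaw":1},{"rx":0,"ry":0,"rz":-2.4,"x":-4.5,"y":0.25,"z":-1.8,"jaw":1},{"rx":0,"ry":0,"rz":-2.4,"x":-4.5,"y":0.25,"z":-1.8,"jaw":1},{"rx":0,"ry":0,"rz":-2.4,"x":-4.5,"y":0.25,"z":-1.8,"jaw":1}]'
python3 - <<'E'
from h import *
im,C=shot('wrist','v1');print(bot.state()['eef_pos'])
H,S,V=cv2.split(cv2.cvtColor(im,cv2.COLOR_BGR2HSV))
k=(((H<8)|(H>172))&(S>120)&(V>60)).astype(np.uint8)*255;k=cv2.morphologyEx(k,cv2.MORPH_CLOSE,np.ones((7,7),np.uint8))
out=im.copy()
for c in cv2.findContours(k,cv2.RETR_EXTERNAL,cv2.CHAIN_APPROX_NONE)[0]:
    if cv2.contourArea(c)<200: continue
    r=rect(C,c.reshape(-1,2),.022);print(np.round(r[0],1),np.round(r[1],1),round(r[2],1),c.reshape(-1,2).mean(0))
    cv2.drawContours(out,[cv2.boxPoints(cv2.minAreaRect(c)).astype(int)],0,(255,0,255),1)
cv2.imwrite('pics/v1x.png',cv2.resize(out[40:220,120:440],None,fx=2.5,fy=2.5,interpolation=cv2.INTER_CUBIC))
E
```

```text
clock: 10.55
eef_pos: [0.3725, 0.2199, 0.2274]
eef_rot: [3.134, 0.22, -0.0]
ft_force: [0.5, -0.1, -0.3]
gripper_width: 0.0854
grip_force: 0.0
[0.37233846 0.21989161 0.22733503]
[418.6 -27.9] [32.8 29.8] 82.7 [496.22077922 175.97402597]
[446.7 276.9] [93.3 30.6] 9.3 [239.06521739 117.63975155]
```

View pics/v1x.png

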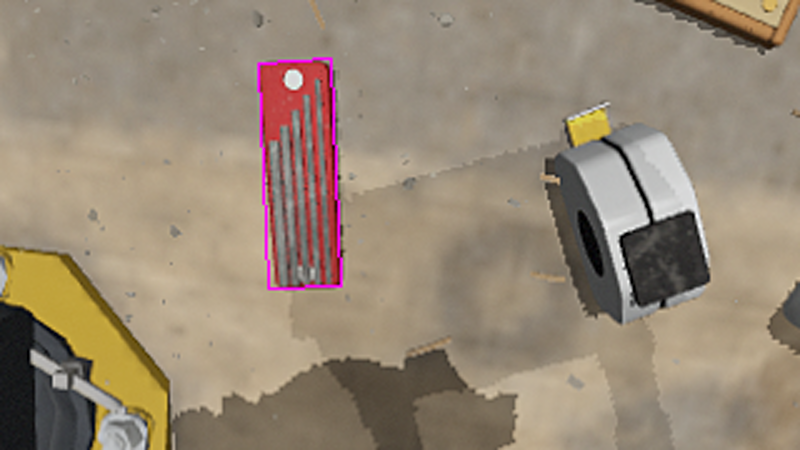

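Hex keys are at (446.7, 276.9) mm, long axis 9.3°. Now the grasp.

```bash
python3 -c "
from h import *
print(goto([.4467,.2769,.018],9.3))"
```

```text
(array([ 2.04, -1.15,  5.23]), array([ 0.  ,  0.  , -0.16]))
```

```bash
python3 -m jog '[{"rx":0,"ry":0,"rz":-0.16,"x":0.6,"y":-0.35,"z":0.6,"jaw":1},{"rx":0,"ry":0,"rz":-0.16,"x":1.2,"y":-0.7,"z":1.3,"jaw":1},{"rx":0,"ry":0,"rz":-0.16,"x":1.8,"y":-1.05,"z":2.1,"jaw":1},{"rx":0,"ry":0,"rz":-0.16,"x":2.04,"y":-1.15,"z":3,"jaw":0.8},{"rx":0,"ry":0,"rz":-0.16,"x":2.04,"y":-1.15,"z":3.9,"jaw":0.75},{"rx":0,"ry":0,"rz":-0.16,"x":2.04,"y":-1.15,"z":4.6,"jaw":0.7},{"rx":0,"ry":0,"rz":-0.16,"x":2.04,"y":-1.15,"z":5,"jaw":0.7},{"rx":0,"ry":0,"rz":-0.16,"x":2.04,"y":-1.15,"z":5.2,"jaw":0.7},{"rx":0,"ry":0,"rz":-0.16,"x":2.04,"y":-1.15,"z":5.23,"jaw":0.7},{"rx":0,"ry":0,"rz":-0.16,"x":2.04,"y":-1.15,"z":5.23,"jaw":0.7}]'
python3 -m jog '[{"rx":0,"ry":0,"rz":0,"x":0,"y":0,"z":0,"jaw":0.5},{"rx":0,"ry":0,"rz":0,"x":0,"y":0,"z":0,"jaw":0.2},{"rx":0,"ry":0,"rz":0,"x":0,"y":0,"z":0,"jaw":0.1},{"rx":0,"ry":0,"rz":0,"x":0,"y":0,"z":0,"jaw":0.1},{"rx":0,"ry":0,"rz":0,"x":0,"y":0,"z":0,"jaw":0.1},{"rx":0,"ry":0,"rz":0,"x":0,"y":0,"z":0,"jaw":0.1},{"rx":0,"ry":0,"rz":0,"x":0,"y":0,"z":0,"jaw":0.1},{"rx":0,"ry":0,"rz":0,"x":0,"y":0,"z":0,"jaw":0.1},{"rx":0,"ry":0,"rz":0,"x":0,"y":0,"z":-0.2,"jaw":0.1},{"rx":0,"ry":0,"rz":0,"x":0,"y":0,"z":-0.8,"jaw":0.1}]' 60
python3 -c "
from h import *
print(goto([.5554,.2627,.15],-11.4)); print(goto([.6408,.2457,.15],-11.4))"
```

```text
clock: 11.6
eef_pos: [0.4465, 0.2771, 0.0187]
eef_rot: [-3.131, -0.257, -0.001]
ft_force: [-0.6, 1.2, 0.5]
gripper_width: 0.0597
grip_force: 0.0
clock: 12.6
eef_pos: [0.4452, 0.2766, 0.0499]
eef_rot: [3.13, 0.257, -0.004]
ft_force: [1.1, 0.5, -1.7]
gripper_width: 0.0284
grip_force: 60.4
(array([ 2.66,  0.79, -2.51]), array([0.01, 0.02, 2.6 ]))
(array([ 4.69,  1.56, -2.51]), array([0.01, 0.02, 2.6 ]))
```

```bash
python3 -m jog '[{"rx":0,"ry":0,"rz":0.3,"x":0.5,"y":0.2,"z":-0.5,"jaw":0.1},{"rx":0,"ry":0,"rz":0.6,"x":1.2,"y":0.4,"z":-0.8,"jaw":0.1},{"rx":0,"ry":0,"rz":1,"x":2,"y":0.7,"z":-0.8,"jaw":0.1},{"rx":0,"ry":0,"rz":1.5,"x":3,"y":1,"z":-0.8,"jaw":0.1},{"rx":0,"ry":0,"rz":2,"x":3.8,"y":1.3,"z":-0.6,"jaw":0.1},{"rx":0,"ry":0,"rz":2.4,"x":4.4,"y":1.5,"z":-0.2,"jaw":0.1},{"rx":0,"ry":0,"rz":2.6,"x":4.69,"y":1.56,"z":0.1,"jaw":0.1},{"rx":0,"ry":0,"rz":2.6,"x":4.69,"y":1.56,"z":0.3,"jaw":0.1},{"rx":0,"ry":0,"rz":2.6,"x":4.69,"y":1.56,"z":0.3,"jaw":0.1},{"rx":0,"ry":0,"rz":2.6,"x":4.69,"y":1.56,"z":0.3,"jaw":0.1}]'
python3 -c "
from h import *
im,C=shot('wrist','p2');cv2.imwrite('pics/p2x.png',cv2.resize(im[100:340,120:440],None,fx=2.2,fy=2.2));s=bot.state();print(s['eef_pos'],s['eef_rot'],s['ft_force'])"
```

```text
clock: 13.6
eef_pos: [0.6401, 0.2465, 0.0386]
eef_rot: [3.126, -0.31, -0.001]
ft_force: [0.6, -0.0, -1.5]
gripper_width: 0.0283
grip_force: 60.4
[0.64047814 0.24652698 0.03896279] [-3.12621740e+00  3.10266515e-01  3.07669717e-04] [-0.30284932 -0.09672578 -0.75502607]
```

View pics/p2x.png

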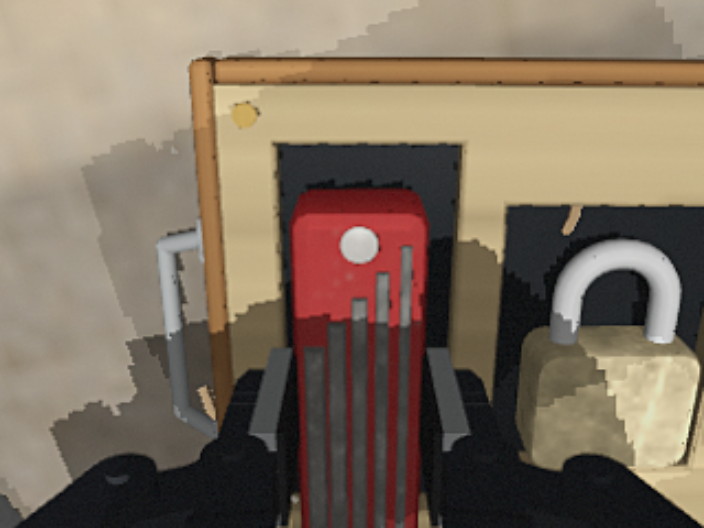

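```bash
python3 - <<'E'
from h import *
s=bot.state();C=cam('wrist',s);T=C[2]@np.linalg.inv(bot.get_calibration('wrist')['tool_from_camera']);Ti=np.linalg.inv(T);h=s['eef_pos'][2]
for n,p,z in(('front top',(360,214),h+.0025),('front low',(360,188),h-.014),('far edge',(371,144),.013),('Ledge',(277,150),.013),('Redge',(463,150),.013),('hexL',(293,240),h+.0033),('hexR',(428,240),h+.0033)):
    P=plane(C,[(p[0]/2.2+120,p[1]/2.2+100)],z)[0];print(n,((Ti[:3,:3]@P+Ti[:3,3])*1000).round(1))
print(goto([s['eef_pos'][0],s['eef_pos'][1],.023],-11.4))
E
```

```text
front top [46.2 -0.6 -2.5]
front low [47.6 -0.6 14. ]
far edge [55.6  2.2 26. ]
Ledge [ 54.2 -20.9  26. ]
Redge [54.1 24.8 26. ]
hexL [ 40.7 -14.7  -3.3]
hexR [40.7 13.7 -3.3]
(array([ 0. , -0. ,  0.4]), array([0.  , 0.  , 0.01]))
```

```bash
python3 -m jog '[{"rx":0,"ry":0,"rz":0,"x":0,"y":0.05,"z":0.1,"jaw":0.1},{"rx":0,"ry":0,"rz":0,"x":0,"y":0.05,"z":0.25,"jaw":0.1},{"rx":0,"ry":0,"rz":0,"x":0,"y":0.05,"z":0.37,"jaw":0.1},{"rx":0,"ry":0,"rz":0,"x":0,"y":0.05,"z":0.4,"jaw":0.1},{"rx":0,"ry":0,"rz":0,"x":0,"y":0.05,"z":0.4,"jaw":0.5},{"rx":0,"ry":0,"rz":0,"x":0,"y":0.05,"z":0.4,"jaw":0.5},{"rx":0,"ry":0,"rz":0,"x":0,"y":0.05,"z":0.4,"jaw":0.5},{"rx":0,"ry":0,"rz":0,"x":0,"y":0.05,"z":-0.3,"jaw":0.5},{"rx":0,"ry":0,"rz":0,"x":0,"y":0.05,"z":-1.3,"jaw":0.5},{"rx":0,"ry":0,"rz":0,"x":-0.6,"y":0.3,"z":-2.3,"jaw":0.7}]'
python3 -c "
from h import *
print(goto([.38,.085,.26],27))"
```

```text
clock: 14.65
eef_pos: [0.6172, 0.2392, 0.1311]
eef_rot: [-3.125, 0.313, -0.002]
ft_force: [0.0, 0.3, 1.0]
gripper_width: 0.0556
grip_force: 0.0
(array([-5.04,  4.95, -3.23]), array([-0.  , -0.01, -4.8 ]))
```

```bash
python3 -m jog '[{"rx":0,"ry":0,"rz":-0.6,"x":-0.6,"y":0.6,"z":-0.6,"jaw":1},{"rx":0,"ry":0,"rz":-1.2,"x":-1.2,"y":1.2,"z":-1.2,"jaw":1},{"rx":0,"ry":0,"rz":-1.8,"x":-1.9,"y":1.9,"z":-1.8,"jaw":1},{"rx":0,"ry":0,"rz":-2.4,"x":-2.6,"y":2.6,"z":-2.4,"jaw":1},{"rx":0,"ry":0,"rz":-3,"x":-3.4,"y":3.4,"z":-3,"jaw":1},{"rx":0,"ry":0,"rz":-3.7,"x":-4.2,"y":4.2,"z":-3.2,"jaw":1},{"rx":0,"ry":0,"rz":-4.4,"x":-4.9,"y":4.8,"z":-3.2,"jaw":1},{"rx":0,"ry":0,"rz":-4.8,"x":-5,"y":4.9,"z":-3.2,"jaw":1},{"rx":0,"ry":0,"rz":-4.8,"x":-5,"y":4.9,"z":-3.2,"jaw":1},{"rx":0,"ry":0,"rz":-4.8,"x":-5,"y":4.9,"z":-3.2,"jaw":1}]'
python3 - <<'E'
from h import *
im,C=shot('wrist','v2');print(bot.state()['eef_pos'])
a=cv2.resize(im[60:170,220:350],None,fx=4,fy=4,interpolation=cv2.INTER_CUBIC)
a=a[:, :520]
b=im[60:230,350:560];b=cv2.resize(b,None,fx=1.3,fy=1.3)
P=np.zeros((440,800,3),np.uint8);P[:,:520]=a;P[:221,525:525+273]=b
cv2.imwrite('pics/v2x.png',P)
E
```

```text
clock: 15.65
eef_pos: [0.3813, 0.0867, 0.2585]
eef_rot: [3.056, 0.73, 0.001]
ft_force: [0.2, -0.9, -0.1]
gripper_width: 0.0854
grip_force: 0.0
[0.38148975 0.08676664 0.25835142]
```

View pics/v2x.png

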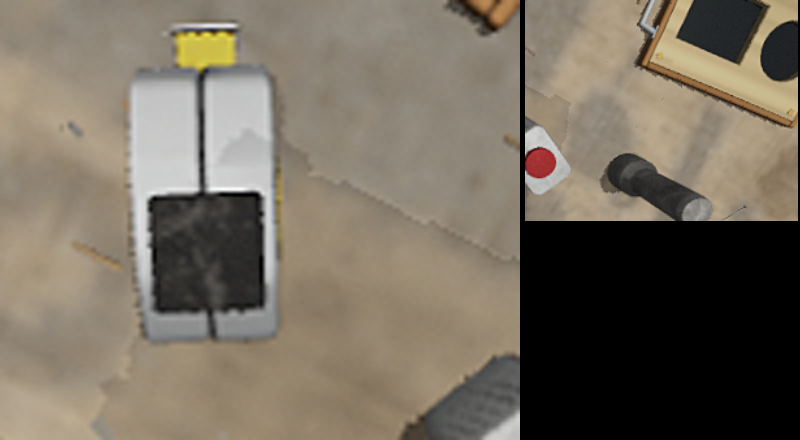

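```bash
python3 - <<'E'
from h import *
s=bot.state();C=cam('wrist',s);T=C[2]@np.linalg.inv(bot.get_calibration('wrist')['tool_from_camera']);Ti=np.linalg.inv(T)
for n,p,zs in(('hook',(203,25),(.005,.015)),('front',(201,68),(.02,.04,.06)),('back',(212,340),(.02,.04,.06)),('mid L',(133,200),(.066,)),('mid R',(275,200),(.066,))):
  for z in zs:
    P=plane(C,[(p[0]/4+220,p[1]/4+60)],z)[0];print(n,z,(P*1000).round(1),((Ti[:3,:3]@P+Ti[:3,3])*1000).round(1))
E
```

```text
hook 0.005 [493.1 159.1   5. ] [132.1 -14.1 253.4]
hook 0.015 [492.2 158.3  15. ] [130.9 -13.7 243.4]
front 0.02 [481.3 153.3  20. ] [118.9 -14.3 238.4]
front 0.04 [480.  151.8  40. ] [117.2 -13.5 218.4]
front 0.06 [478.7 150.3  60. ] [115.4 -12.8 198.4]
back 0.02 [413.5 116.3  20. ] [ 41.8 -11.9 238.4]
back 0.04 [415.9 116.8  40. ] [ 44.1 -11.3 218.4]
back 0.06 [418.2 117.3  60. ] [ 46.5 -10.6 198.4]
mid L 0.066 [441.9 151.6  66. ] [ 83.1 -30.5 192.4]
mid R 0.066 [458.4 118.8  66. ] [ 83.    6.2 192.4]
```

```bash
python3 -c "
from h import *
print(goto([.4477,.1346,.045],28.8))"
```

```text
(array([ 2.01, -0.32,  5.33]), array([ 0.  , -0.  , -0.24]))
```

```bash
python3 -m jog '[{"rx":0,"ry":0,"rz":-0.2,"x":0.7,"y":-0.1,"z":0.6,"jaw":1},{"rx":0,"ry":0,"rz":-0.24,"x":1.4,"y":-0.2,"z":1.3,"jaw":1},{"rx":0,"ry":0,"rz":-0.24,"x":2,"y":-0.32,"z":2.1,"jaw":1},{"rx":0,"ry":0,"rz":-0.24,"x":2,"y":-0.32,"z":3,"jaw":1},{"rx":0,"ry":0,"rz":-0.24,"x":2,"y":-0.32,"z":3.9,"jaw":1},{"rx":0,"ry":0,"rz":-0.24,"x":2,"y":-0.32,"z":4.7,"jaw":1},{"rx":0,"ry":0,"rz":-0.24,"x":2,"y":-0.32,"z":5.15,"jaw":1},{"rx":0,"ry":0,"rz":-0.24,"x":2,"y":-0.32,"z":5.33,"jaw":1},{"rx":0,"ry":0,"rz":-0.24,"x":2,"y":-0.32,"z":5.33,"jaw":0.7},{"rx":0,"ry":0,"rz":-0.24,"x":2,"y":-0.32,"z":5.33,"jaw":0.4}]'
python3 -m jog '[{"rx":0,"ry":0,"rz":0,"x":0,"y":0,"z":0,"jaw":0.15},{"rx":0,"ry":0,"rz":0,"x":0,"y":0,"z":0,"jaw":0.15},{"rx":0,"ry":0,"rz":0,"x":0,"y":0,"z":0,"jaw":0.15},{"rx":0,"ry":0,"rz":0,"x":0,"y":0,"z":0,"jaw":0.15},{"rx":0,"ry":0,"rz":0,"x":0,"y":0,"z":0,"jaw":0.15},{"rx":0,"ry":0,"rz":0,"x":0,"y":0,"z":0,"jaw":0.15},{"rx":0,"ry":0,"rz":0,"x":0,"y":0,"z":-0.1,"jaw":0.15},{"rx":0,"ry":0,"rz":0,"x":0,"y":0,"z":-0.4,"jaw":0.15},{"rx":0,"ry":0,"rz":0,"x":0,"y":0,"z":-0.8,"jaw":0.15},{"rx":0,"ry":0,"rz":0,"x":0,"y":0,"z":-1.2,"jaw":0.15}]' 60
python3 -c "
from h import *
print(goto([.6074,.1118,.062],-11.4))"
```

```text
clock: 16.7
eef_pos: [0.4467, 0.1345, 0.0456]
eef_rot: [3.042, 0.784, 0.001]
ft_force: [-0.3, -0.2, 0.1]
gripper_width: 0.0591
grip_force: 0.0
clock: 17.7
eef_pos: [0.446, 0.1342, 0.0941]
eef_rot: [3.042, 0.784, 0.0]
ft_force: [0.8, -0.6, -3.7]
gripper_width: 0.0365
grip_force: 60.7
(array([3.26, 2.44, 0.8 ]), array([ 0.  , -0.  ,  5.04]))
```

```bash
python3 -m jog '[{"rx":0,"ry":0,"rz":0.7,"x":0.5,"y":0.4,"z":0,"jaw":0.15},{"rx":0,"ry":0,"rz":1.5,"x":1.1,"y":0.8,"z":0,"jaw":0.15},{"rx":0,"ry":0,"rz":2.4,"x":1.8,"y":1.3,"z":0,"jaw":0.15},{"rx":0,"ry":0,"rz":3.3,"x":2.4,"y":1.8,"z":0,"jaw":0.15},{"rx":0,"ry":0,"rz":4.2,"x":2.9,"y":2.2,"z":0,"jaw":0.15},{"rx":0,"ry":0,"rz":5,"x":3.26,"y":2.44,"z":0.3,"jaw":0.15},{"rx":0,"ry":0,"rz":5.04,"x":3.26,"y":2.44,"z":0.6,"jaw":0.15},{"rx":0,"ry":0,"rz":5.04,"x":3.26,"y":2.44,"z":0.75,"jaw":0.15},{"rx":0,"ry":0,"rz":5.04,"x":3.26,"y":2.44,"z":0.75,"jaw":0.15},{"rx":0,"ry":0,"rz":5.04,"x":3.26,"y":2.44,"z":0.75,"jaw":0.15}]'
python3 -c "
from h import *
im,C=shot('wrist','p3');cv2.imwrite('pics/p3x.png',cv2.resize(im[80:320,120:440],None,fx=2.2,fy=2.2));s=bot.state();print(s['eef_pos'],s['eef_rot'],s['ft_force'])"
```

```text
clock: 18.7
eef_pos: [0.6067, 0.112, 0.0634]
eef_rot: [3.126, -0.31, -0.001]
ft_force: [0.5, -0.3, -2.9]
gripper_width: 0.0365
grip_force: 60.8
[0.60708924 0.11197655 0.06364875] [-3.12615507e+00  3.10753650e-01 -1.66281627e-04] [ 0.14479078  0.06875061 -3.58448596]
```

View pics/p3x.png

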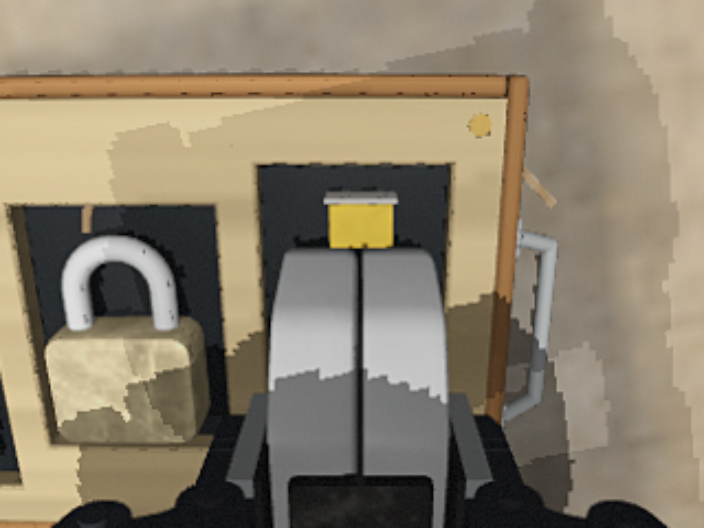

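The tape's hook is 30 rows short of the pocket's far edge, and the padlock sits inside its pocket. That was my 14th and last picture, so the rest is numeric.

```bash
python3 - <<'E'
from h import *
s=bot.state();C=cam('wrist',s);T=C[2]@np.linalg.inv(bot.get_calibration('wrist')['tool_from_camera']);Ti=np.linalg.inv(T);h=s['eef_pos'][2]
for n,p,z in(('hook',(360,196),.023),('hookhi',(360,196),.033),('far edge',(357,164),.013),('Ledge',(257,170),.013),('Redge',(455,170),.013)):
    P=plane(C,[(p[0]/2.2+120,p[1]/2.2+80)],z)[0];print(n,((Ti[:3,:3]@P+Ti[:3,3])*1000).round(1))
print(goto([s['eef_pos'][0],s['eef_pos'][1],.0497],-11.4))
E
```

```text
hook [50.7 -0.5 40.7]
hookhi [52.7 -0.5 30.7]
far edge [57.8 -1.3 50.7]
Ledge [ 56.2 -29.3  50.7]
Redge [56.1 26.1 50.7]
(array([-0.  ,  0.  ,  0.35]), array([-0.  , -0.  ,  0.01]))
```

```bash
python3 -m jog '[{"rx":0,"ry":0,"rz":0,"x":-0.03,"y":-0.03,"z":0.1,"jaw":0.15},{"rx":0,"ry":0,"rz":0,"x":-0.03,"y":-0.03,"z":0.22,"jaw":0.15},{"rx":0,"ry":0,"rz":0,"x":-0.03,"y":-0.03,"z":0.32,"jaw":0.15},{"rx":0,"ry":0,"rz":0,"x":-0.03,"y":-0.03,"z":0.34,"jaw":0.15},{"rx":0,"ry":0,"rz":0,"x":-0.03,"y":-0.03,"z":0.35,"jaw":0.6},{"rx":0,"ry":0,"rz":0,"x":-0.03,"y":-0.03,"z":0.35,"jaw":0.6},{"rx":0,"ry":0,"rz":0,"x":-0.03,"y":-0.03,"z":0.35,"jaw":0.6},{"rx":0,"ry":0,"rz":0,"x":-0.03,"y":-0.03,"z":-0.4,"jaw":0.6},{"rx":0,"ry":0,"rz":0,"x":-0.03,"y":-0.03,"z":-1.4,"jaw":0.6},{"rx":0,"ry":0,"rz":0,"x":-0.03,"y":-0.03,"z":-2.5,"jaw":0.6}]'
python3 -c "
from h import *
print(goto([.54,.09,.28],-11.4));print(goto([.35,-.05,.3],8.2))"
```

```text
clock: 19.75
eef_pos: [0.6059, 0.1132, 0.1636]
eef_rot: [3.126, -0.312, -0.003]
ft_force: [1.4, 0.0, 0.5]
gripper_width: 0.0512
grip_force: 0.0
(array([-1.5 ,  0.9 , -2.91]), array([ 0.  ,  0.01, -0.  ]))
(array([-5.47,  5.27, -3.4 ]), array([ 0.  ,  0.01, -2.45]))
```

```bash
python3 -m jog '[{"rx":0,"ry":0,"rz":-0.3,"x":-0.5,"y":0.5,"z":-0.8,"jaw":0.8},{"rx":0,"ry":0,"rz":-0.6,"x":-1.1,"y":1.1,"z":-1.6,"jaw":1},{"rx":0,"ry":0,"rz":-0.9,"x":-1.8,"y":1.8,"z":-2.4,"jaw":1},{"rx":0,"ry":0,"rz":-1.2,"x":-2.6,"y":2.5,"z":-3,"jaw":1},{"rx":0,"ry":0,"rz":-1.4,"x":-3.4,"y":3.3,"z":-3.4,"jaw":1},{"rx":0,"ry":0,"rz":-1.4,"x":-4.2,"y":4.1,"z":-3.4,"jaw":1},{"rx":0,"ry":0,"rz":-1.4,"x":-4.9,"y":4.9,"z":-3.4,"jaw":1},{"rx":0,"ry":0,"rz":-1.4,"x":-5.2,"y":5.6,"z":-3.4,"jaw":1},{"rx":0,"ry":0,"rz":-1.4,"x":-5.2,"y":5.9,"z":-3.4,"jaw":1},{"rx":0,"ry":0,"rz":-1.4,"x":-5.2,"y":5.9,"z":-3.4,"jaw":1}]'
python3 - <<'E'
from h import *
bot.read_camera('wrist')
im,C=shot('wrist','v3');print(bot.state()['eef_pos'],bot.state()['eef_rot'])
H,S,V=cv2.split(cv2.cvtColor(im,cv2.COLOR_BGR2HSV))
u,v=proj(C,[[.448,-.1,.122]])[0];ut,vt=proj(C,[[.425,.013,.07]])[0];print(u,v,ut,vt)
def cs(k,z,amin):
    for c in cv2.findContours(k,cv2.RETR_EXTERNAL,cv2.CHAIN_APPROX_NONE)[0]:
        if cv2.contourArea(c)<amin: continue
        r=rect(C,c.reshape(-1,2),z);print(z,np.round(r[0],1),np.round(r[1],1),round(r[2],1),c.reshape(-1,2).mean(0).round(),cv2.contourArea(c))
def win(m,x,y,w):
    k=np.zeros(m.shape,np.uint8);x,y=int(x),int(y);k[y-w:y+w,x-w:x+w]=m[y-w:y+w,x-w:x+w]*255;return k
print('torch');cs(win((S<60)&(V>110),u,v,30),.122,60);print('dark');cs(win((S<60)&(V<90),u,v,40),.06,60)
red=((H<8)|(H>172))&(S>130)&(V>70);print('cap');cs(win(red,ut,vt,40),.078,60)
print('body');cs(win((S<40)&(V>150),ut,vt,45),.07,200)
# ascii of torch neighbourhood
g=im[int(v)-32:int(v)+40:3,int(u)-36:int(u)+36:2];
for r in g: print(''.join('%x'%(int(p.max())//16) for p in r),''.join('%x'%(int(p.max()-p.min())//8%16) for p in r))
E
```

```text
clock: 20.75
eef_pos: [0.3555, -0.078, 0.2993]
eef_rot: [3.141, -0.01, 0.001]
ft_force: [0.8, 0.6, -0.1]
gripper_width: 0.0856
grip_force: 0.0
[ 0.35608995 -0.07683695  0.29914594] [-3.14148292e+00  7.25012480e-03 -3.90661339e-04]
306.0683062969329 100.35584798588515 205.7124392330652 123.03045306005812
torch
0.122 [451.7 -99.1] [22.4 22.7] 44.2 [305.  96.] 441.0
0.122 [ 458.5 -119.3] [34.3 17.2] 2.5 [329.  86.] 307.0
0.122 [ 448.1 -100.1] [59.4 54.9] 89.7 [300. 108.] 1133.0
dark
0.06 [446.7 -94.2] [35.5 36.6] 48.9 [298. 104.] 300.0
cap
0.078 [424.7  12.5] [24.5 23.3] 89.2 [204. 123.] 360.0
body
0.07 [425.3  13. ] [54.1 39. ] 64.6 [206. 122.] 1477.0
9899999aaaaabbbbbbbbbbbbbaaaaaa99888 233333344445555555555555554444433333
888888999aaaaaabbbbbbbbbbbaaaaaa9988 333333334444444555555555555544433233
8888888999aaaaaaabbbbbbbbbbaaaaa9988 333233333334445555555555555544433223
888888889999aaaaaaabbbbbbbbbaaaa9998 333233333334445555555555555544433333
877788888999aaaaaaaaaaaaaabaaaa99998 222233322334445555555555555544443333
777777778899a9997667aaaaaaaaa9999998 22232222333444444224565555555444433
[... 633 characters left out ...]
3333331000000000000333444445444443
777777783442222222267777788899999988 332322331110000000022233334444444443
777777773344444433778777778999999988 333222332222222211333333333445554443
888888888744444477788877778999999998 333333333312222122334333333344444444
888889999997588887887777788999999999 433333434443233333333322334444444444
999999999999999887877778889999999998 444444444444443333333323334444444443
999999999999999988878889999999999989 444444444544444433333333344444444440
999999999999999999889889999999998878 445445455444444333333333344444444303
999999999999999888899889999999988888 454444444444443333444333444444444043
999999999999999999999999999999999888 444544444554444444444444444544441433
```

```bash
python3 -c "
from h import *
print(goto([.4505,-.0987,.08],0))"
```

```text
(array([2.36, 0.54, 5.48]), array([-0.  , -0.  , -0.03]))
```

```bash
python3 -m jog '[{"rx":0,"ry":0,"rz":0,"x":0.8,"y":0.2,"z":0.5,"jaw":1},{"rx":0,"ry":0,"rz":0,"x":1.6,"y":0.4,"z":1.1,"jaw":1},{"rx":0,"ry":0,"rz":0,"x":2.2,"y":0.54,"z":1.8,"jaw":1},{"rx":0,"ry":0,"rz":0,"x":2.36,"y":0.54,"z":2.5,"jaw":1},{"rx":0,"ry":0,"rz":0,"x":2.36,"y":0.54,"z":3.3,"jaw":1},{"rx":0,"ry":0,"rz":0,"x":2.36,"y":0.54,"z":4.2,"jaw":1},{"rx":0,"ry":0,"rz":0,"x":2.36,"y":0.54,"z":5,"jaw":1},{"rx":0,"ry":0,"rz":0,"x":2.36,"y":0.54,"z":5.4,"jaw":1},{"rx":0,"ry":0,"rz":0,"x":2.36,"y":0.54,"z":5.48,"jaw":0.8},{"rx":0,"ry":0,"rz":0,"x":2.36,"y":0.54,"z":5.48,"jaw":0.6}]'
python3 -m jog '[{"rx":0,"ry":0,"rz":0,"x":0,"y":0,"z":0,"jaw":0.4},{"rx":0,"ry":0,"rz":0,"x":0,"y":0,"z":0,"jaw":0.2},{"rx":0,"ry":0,"rz":0,"x":0,"y":0,"z":0,"jaw":0.1},{"rx":0,"ry":0,"rz":0,"x":0,"y":0,"z":0,"jaw":0.05},{"rx":0,"ry":0,"rz":0,"x":0,"y":0,"z":0,"jaw":0.05},{"rx":0,"ry":0,"rz":0,"x":0,"y":0,"z":0,"jaw":0.05},{"rx":0,"ry":0,"rz":0,"x":0,"y":0,"z":0,"jaw":0.05},{"rx":0,"ry":0,"rz":0,"x":0,"y":0,"z":-0.2,"jaw":0.05},{"rx":0,"ry":0,"rz":0,"x":0,"y":0,"z":-0.7,"jaw":0.05},{"rx":0,"ry":0,"rz":0,"x":0,"y":0,"z":-1.5,"jaw":0.05}]' 50
python3 -c "
from h import *
print(goto([.53,-.13,.24],8.2))"
```

```text
clock: 21.85
eef_pos: [0.4505, -0.0982, 0.0797]
eef_rot: [-3.141, 0.004, 0.001]
ft_force: [-0.3, 0.9, -0.0]
gripper_width: 0.0591
grip_force: 0.0
clock: 22.85
eef_pos: [0.4494, -0.0987, 0.1404]
eef_rot: [-3.141, 0.006, 0.003]
ft_force: [0.8, -0.2, -1.1]
gripper_width: 0.0285
grip_force: 50.0
(array([ 2.01,  0.77, -2.49]), array([-0.01,  0.01, -1.05]))
```

```bash
python3 -m jog '[{"rx":0,"ry":0,"rz":-0.2,"x":0.3,"y":0.1,"z":-0.8,"jaw":0.05},{"rx":0,"ry":0,"rz":-0.5,"x":0.9,"y":0.3,"z":-1.6,"jaw":0.05},{"rx":0,"ry":0,"rz":-0.8,"x":1.5,"y":0.5,"z":-2.2,"jaw":0.05},{"rx":0,"ry":0,"rz":-1.05,"x":2,"y":0.77,"z":-2.5,"jaw":0.05},{"rx":0,"ry":0,"rz":-1.05,"x":2,"y":0.77,"z":-2.5,"jaw":0.05},{"rx":0,"ry":0,"rz":-1.05,"x":2,"y":0.77,"z":-2.5,"jaw":0.05},{"rx":0,"ry":0,"rz":-1.05,"x":2,"y":0.77,"z":-2.5,"jaw":0.05},{"rx":0,"ry":0,"rz":-1.05,"x":2,"y":0.77,"z":-2.5,"jaw":0.05},{"rx":0,"ry":0,"rz":-1.05,"x":2,"y":0.77,"z":-2.5,"jaw":0.05},{"rx":0,"ry":0,"rz":-1.05,"x":2,"y":0.77,"z":-2.5,"jaw":0.05}]'
python3 - <<'E'
from h import *
im,C=shot('wrist','t2');s=bot.state();print(s['eef_pos'])
V=im.max(2).astype(int);H,S,_=cv2.split(cv2.cvtColor(im,cv2.COLOR_BGR2HSV))
k=((V<95)*255).astype(np.uint8);k=cv2.morphologyEx(k,cv2.MORPH_OPEN,np.ones((3,3),np.uint8))
for c in cv2.findContours(k,cv2.RETR_EXTERNAL,cv2.CHAIN_APPROX_NONE)[0]:
    if cv2.contourArea(c)<600: continue
    r=rect(C,c.reshape(-1,2),.013);print(np.round(r[0],1),np.round(r[1],1),round(r[2],1),c.reshape(-1,2).mean(0).round(),cv2.contourArea(c))
print(proj(C,[[.622,-.1657,.013],[.611,-.091,.013]]))
# lamp end rows: dark profile near col 283
for y in range(170,290,6): print(y,''.join('%x'%(V[y,x]//16) for x in range(240,330,3)))
E
```

```text
clock: 23.85
eef_pos: [0.5298, -0.1298, 0.2398]
eef_rot: [-3.133, -0.224, 0.001]
ft_force: [-0.5, 0.1, -1.6]
gripper_width: 0.0288
grip_force: 50.0
[ 0.52991366 -0.12988279  0.23981136]
[ 314.9 -161.2] [448.1 941.6] 8.1 [273. 323.] 52798.5
[ 621.8 -165.5] [53.5 54. ] 8.5 [326. 106.] 1818.0
[611.6 -90.7] [54.6 70.3] 8.0 [260. 106.] 2963.0
[593.  158.4] [39.9 35.8] 78.4 [44. 95.] 885.5
[ 454.9 -497.2] [573.1  93.9] 26.1 [539. 225.] 13714.5
[614.  112.6] [ 54.5 102.6] 78.5 [86. 73.] 2667.5
[[325.81009163 106.85297528]
 [259.63736391 107.0471719 ]]
170 aaaaaaaaaaa999a99888888999aaaa
176 aaaacbbbbbbaa9a9988888899aaaaa
182 4aaacaa666766569988888889aaaaa
188 5577777777777765988898889aaaaa
194 57777777667777766aa8a9aa9aaaaa
200 56777777777777776655555669bbaa
206 66677777763333333334656666baaa
212 5666777623334444434334566baaaa
218 566677523233356555544346657aaa
224 44477723333333332344453655aaaa
230 44555533333323333333254454a9ab
236 44555433323333233222222444a9ba
242 445553323322223332222222489aaa
248 5555442323332233333332239ababb
254 5555444233222223333333389aaaaa
260 44442052332232233333337a04449b
266 84440052222222233333332902444d
272 444300922222323333333337014443
278 444000422222222333333323114444
284 444110222322223333334333100444
```

```bash
python3 -c "
from h import *
print(goto([.6238,-.1655,.0842],8.2))"
```

```text
(array([2.2 , 1.22, 3.89]), array([-0.,  0., -0.]))
```

```bash
python3 -m jog '[{"rx":0,"ry":0,"rz":0,"x":0.7,"y":0.4,"z":0.4,"jaw":0.05},{"rx":0,"ry":0,"rz":0,"x":1.4,"y":0.8,"z":1,"jaw":0.05},{"rx":0,"ry":0,"rz":0,"x":2,"y":1.15,"z":1.8,"jaw":0.05},{"rx":0,"ry":0,"rz":0,"x":2.2,"y":1.22,"z":2.5,"jaw":0.05},{"rx":0,"ry":0,"rz":0,"x":2.2,"y":1.22,"z":2.9,"jaw":0.05},{"rx":0,"ry":0,"rz":0,"x":2.2,"y":1.22,"z":3.2,"jaw":0.05},{"rx":0,"ry":0,"rz":0,"x":2.2,"y":1.22,"z":3.4,"jaw":0.05},{"rx":0,"ry":0,"rz":0,"x":2.2,"y":1.22,"z":3.5,"jaw":0.05},{"rx":0,"ry":0,"rz":0,"x":2.2,"y":1.22,"z":3.5,"jaw":0.05},{"rx":0,"ry":0,"rz":0,"x":2.2,"y":1.22,"z":3.5,"jaw":0.05}]'
python3 - <<'E'
from h import *
im,C=shot('wrist','p4');s=bot.state();V=im.max(2).astype(int);S=cv2.cvtColor(im,cv2.COLOR_BGR2HSV)[:,:,1]
p=proj(C,[[.6218,-.1655,.013],[.6218+.028,-.1655,.013]]);print(s['eef_pos'],p)
th=np.linspace(0,2*np.pi,24,endpoint=False)
q=proj(C,np.c_[.6218+.028*np.cos(th),-.1655+.028*np.sin(th),th*0+.013]);print(q[:,1].min(),q[:,0].min(),q[:,0].max())
for y in range(140,250,4): print(y,''.join('%x'%(V[y,x]//16) for x in range(220,350,2)))
E
```

```text
clock: 24.9
eef_pos: [0.6245, -0.1659, 0.1007]
eef_rot: [3.133, 0.224, 0.002]
ft_force: [-1.3, 0.5, -1.7]
gripper_width: 0.0288
grip_force: 50.0
[ 0.6245551  -0.16589667  0.1007938 ] [[282.49090502 224.38824005]
 [287.67138142 190.63072352]]
190.5284982296251 247.4200074914744 317.62240147581423
140 aaaaaaaaaaaaaaaababbbaaaaaaaaaaababbbbaaaaaaaaaaaaaaaaaaaaaaaa999
144 aaaaaaaaabbbbbbbbbbbbbbbbbbbbbbbbbbbbbbbbbaaaaaaaaaaaaaaaaaaa9999
148 77777777777777777777777777778887778788887888878878877777777637779
152 99999999999999999999999999999999999999999999999999999999999969a98
156 aaaaaaaaaaaaaaaaaaaa999a999a999999999999999999999999999999997aa98
160 bbbbaababaaaaaaabaaaaaabaabaaaaaaaaaaaaaaaaaaaaaaaabaaaaaaab8aa98
164 bbbbbbbbbbbbbbbbbbbbbbbbbbbbbbbbbbbbbbbbbbbbbbbbbbbbbbcccbbb8aa88
168 bbbbbbbbbbbbbbbbbbbbbbbbbbbbbbbbbbbbbbbbbbbbbbbbbbbbbbccbbbb6aa79
172 bbbbbbbbbbbbbbbbbbbbbbbbbbbbbbbbbbbbbbbbbbbbbbbbbbbbbbbbbbba8aa79
176 aaaaaaaaaaaaaaaaaaaaaaaaaaaaaaaaaaaaaabaaaaaaaaaaaabaaaaaba89a999
180 aaaaaaaaaaaaaaaaaaaaaaaaaaaaaaaaaaaaaaaaaaaaaaaaaaaaaaaaaaa89a989
184 bbbbbbbbbbbbbbbbbbbbbbbbbbbbb
[... 456 characters left out ...]

212 111110566666666211110233334444344444333333222222abbbbbbbbb99a9999
216 1110115666666640111133333223466655556443333222225bbbbbbbbb89a9aaa
220 1110224666666631110223233333333555555555443322221abbbbbbbc89a8aaa
224 111212466666774121123333333333333332555454432210389aaacccc79a8baa
228 112221599999985222233333333333333333333255563111466666666a67968bb
232 12211238888888641133333333223333232233333334611446666666654555bbb
236 112112288888887641333332333333223332322232323344566665666545555bb
240 21112217888888886433332333334333332322222233334666666666644545aab
244 11121118888888888733333333223323333333223232256666666666655554bab
248 1112121788888888886332232333323333333333223226666666666664554b954
```

```bash
python3 -m jog '[{"rx":0,"ry":0,"rz":0,"x":0.02,"y":0,"z":0.15,"jaw":0.05},{"rx":0,"ry":0,"rz":0,"x":0.02,"y":0,"z":0.3,"jaw":0.05},{"rx":0,"ry":0,"rz":0,"x":0.02,"y":0,"z":0.39,"jaw":0.05},{"rx":0,"ry":0,"rz":0,"x":0.02,"y":0,"z":0.41,"jaw":0.05},{"rx":0,"ry":0,"rz":0,"x":0.02,"y":0,"z":0.42,"jaw":0.05},{"rx":0,"ry":0,"rz":0,"x":0.02,"y":0,"z":0.42,"jaw":0.15},{"rx":0,"ry":0,"rz":0,"x":0.02,"y":0,"z":0.42,"jaw":0.45},{"rx":0,"ry":0,"rz":0,"x":0.02,"y":0,"z":0.42,"jaw":0.7},{"rx":0,"ry":0,"rz":0,"x":0.02,"y":0,"z":0.42,"jaw":0.75},{"rx":0,"ry":0,"rz":0,"x":0.02,"y":0,"z":0.42,"jaw":0.75}]'
python3 -m jog '[{"rx":0,"ry":0,"rz":0,"x":0,"y":0,"z":-0.4,"jaw":0.75},{"rx":0,"ry":0,"rz":0,"x":0,"y":0,"z":-1.2,"jaw":0.75},{"rx":0,"ry":0,"rz":0,"x":0,"y":0,"z":-2.2,"jaw":0.75},{"rx":0,"ry":0,"rz":0,"x":-0.3,"y":0,"z":-3.2,"jaw":0.9},{"rx":0,"ry":0,"rz":0,"x":-0.9,"y":-0.3,"z":-3.4,"jaw":1},{"rx":0,"ry":0,"rz":0,"x":-1.7,"y":-0.7,"z":-3.4,"jaw":1},{"rx":0,"ry":0,"rz":0,"x":-2.5,"y":-1.1,"z":-3.4,"jaw":1},{"rx":0,"ry":0,"rz":0,"x":-3.3,"y":-1.5,"z":-3.4,"jaw":1},{"rx":0,"ry":0,"rz":0,"x":-4,"y":-1.9,"z":-3.4,"jaw":1},{"rx":0,"ry":0,"rz":0,"x":-4,"y":-1.9,"z":-3.4,"jaw":1}]'
python3 -c "
from h import *
print(goto([.4253,.013,.045],64.6))"
```

```text
clock: 25.95
eef_pos: [0.6248, -0.1656, 0.0828]
eef_rot: [-3.133, -0.224, 0.001]
ft_force: [-1.4, -0.3, 1.1]
gripper_width: 0.0641
grip_force: 0.0
clock: 26.95
eef_pos: [0.4519, -0.1116, 0.2189]
eef_rot: [-3.132, -0.224, 0.004]
ft_force: [0.0, -0.5, -0.3]
gripper_width: 0.0857
grip_force: 0.0
(array([-0.2 , -3.17,  4.35]), array([-0.02,  0.01, -7.05]))
```

```bash
python3 -m jog '[{"rx":0,"ry":0,"rz":-1,"x":0,"y":-0.4,"z":0.2,"jaw":1},{"rx":0,"ry":0,"rz":-2,"x":-0.1,"y":-0.9,"z":0.4,"jaw":1},{"rx":0,"ry":0,"rz":-3,"x":-0.1,"y":-1.5,"z":0.6,"jaw":1},{"rx":0,"ry":0,"rz":-4,"x":-0.2,"y":-2.1,"z":0.8,"jaw":1},{"rx":0,"ry":0,"rz":-5,"x":-0.2,"y":-2.7,"z":1,"jaw":1},{"rx":0,"ry":0,"rz":-6,"x":-0.2,"y":-3.1,"z":1.2,"jaw":1},{"rx":0,"ry":0,"rz":-7,"x":-0.2,"y":-3.17,"z":1.4,"jaw":1},{"rx":0,"ry":0,"rz":-7.05,"x":-0.2,"y":-3.17,"z":1.5,"jaw":1},{"rx":0,"ry":0,"rz":-7.05,"x":-0.2,"y":-3.17,"z":1.5,"jaw":1},{"rx":0,"ry":0,"rz":-7.05,"x":-0.2,"y":-3.17,"z":1.5,"jaw":1}]'
python3 -c "
from h import *
print(goto([.4253,.013,.045],64.6))"
```

```text
clock: 27.95
eef_pos: [0.4302, 0.0108, 0.1593]
eef_rot: [2.659, 1.673, 0.0]
ft_force: [0.0, 0.4, 0.3]
gripper_width: 0.0856
grip_force: 0.0
(array([-0.  , -0.14,  2.86]), array([ 0.  , -0.  , -0.03]))
```

```bash
python3 -m jog '[{"rx":0,"ry":0,"rz":0,"x":0,"y":-0.14,"z":0.4,"jaw":1},{"rx":0,"ry":0,"rz":0,"x":0,"y":-0.14,"z":1,"jaw":1},{"rx":0,"ry":0,"rz":0,"x":0,"y":-0.14,"z":1.7,"jaw":1},{"rx":0,"ry":0,"rz":0,"x":0,"y":-0.14,"z":2.3,"jaw":1},{"rx":0,"ry":0,"rz":0,"x":0,"y":-0.14,"z":2.7,"jaw":1},{"rx":0,"ry":0,"rz":0,"x":0,"y":-0.14,"z":2.86,"jaw":1},{"rx":0,"ry":0,"rz":0,"x":0,"y":-0.14,"z":2.86,"jaw":0.7},{"rx":0,"ry":0,"rz":0,"x":0,"y":-0.14,"z":2.86,"jaw":0.4},{"rx":0,"ry":0,"rz":0,"x":0,"y":-0.14,"z":2.86,"jaw":0.2},{"rx":0,"ry":0,"rz":0,"x":0,"y":-0.14,"z":2.86,"jaw":0.15}]' 45
python3 -m jog '[{"rx":0,"ry":0,"rz":0,"x":0,"y":0,"z":0,"jaw":0.15},{"rx":0,"ry":0,"rz":0,"x":0,"y":0,"z":0,"jaw":0.15},{"rx":0,"ry":0,"rz":0,"x":0,"y":0,"z":0,"jaw":0.15},{"rx":0,"ry":0,"rz":0,"x":0,"y":0,"z":0,"jaw":0.15},{"rx":0,"ry":0,"rz":0,"x":0,"y":0,"z":0,"jaw":0.15},{"rx":0,"ry":0,"rz":0,"x":0,"y":0,"z":-0.2,"jaw":0.15},{"rx":0,"ry":0,"rz":0,"x":0,"y":0,"z":-0.5,"jaw":0.15},{"rx":0,"ry":0,"rz":0,"x":0,"y":0,"z":-0.9,"jaw":0.15},{"rx":0,"ry":0,"rz":0,"x":0,"y":0,"z":-1.2,"jaw":0.15},{"rx":0,"ry":0,"rz":0,"x":0,"y":0,"z":-1.2,"jaw":0.15}]' 45
python3 -c "
from h import *
print(goto([.6116,-.0907,.066],98.2))"
```

```text
clock: 28.95
eef_pos: [0.4252, 0.0135, 0.0456]
eef_rot: [2.655, 1.678, 0.002]
ft_force: [-0.7, -0.1, 6.7]
gripper_width: 0.0394
grip_force: 45.6
clock: 29.95
eef_pos: [0.4255, 0.0135, 0.0945]
eef_rot: [2.654, 1.677, 0.004]
ft_force: [-0.2, 0.4, -2.7]
gripper_width: 0.0394
grip_force: 46.4
(array([-0.36,  5.32,  0.73]), array([ 0.02, -0.  , -4.2 ]))
```

```bash
python3 -m jog '[{"rx":0,"ry":0,"rz":-0.5,"x":0,"y":0.5,"z":0,"jaw":0.15},{"rx":0,"ry":0,"rz":-1,"x":-0.1,"y":1.2,"z":0,"jaw":0.15},{"rx":0,"ry":0,"rz":-1.7,"x":-0.2,"y":2.1,"z":0,"jaw":0.15},{"rx":0,"ry":0,"rz":-2.4,"x":-0.3,"y":3.1,"z":0,"jaw":0.15},{"rx":0,"ry":0,"rz":-3.2,"x":-0.36,"y":4.1,"z":0,"jaw":0.15},{"rx":0,"ry":0,"rz":-4,"x":-0.36,"y":4.9,"z":0.1,"jaw":0.15},{"rx":0,"ry":0,"rz":-4.2,"x":-0.36,"y":5.3,"z":0.4,"jaw":0.15},{"rx":0,"ry":0,"rz":-4.2,"x":-0.36,"y":5.32,"z":0.73,"jaw":0.15},{"rx":0,"ry":0,"rz":-4.2,"x":-0.36,"y":5.32,"z":0.73,"jaw":0.15},{"rx":0,"ry":0,"rz":-4.2,"x":-0.36,"y":5.32,"z":0.73,"jaw":0.15}]'
python3 - <<'E'
from h import *
im,C=shot('wrist','p5');s=bot.state();V=im.max(2).astype(int)
print(s['eef_pos'],s['eef_rot'],goto([.6116,-.0907,.05],98.2))
th=np.radians(8.2);ex=np.array([np.cos(th),np.sin(th)]);ey=np.array([-ex[1],ex[0]])
print(proj(C,[[*(np.array([.6116,-.0907])+a*ex*.028+b*ey*.0355),.013] for a,b in((1,1),(-1,1))]).round(1))
b=s['eef_pos'][2]-.0456
print('tin bottom/top corner',proj(C,[[*(s['eef_pos'][:2]+a*ex*.020+ey*.0275),z] for z in(b,b+.07) for a in(1,-1)]).round(1))
for y in range(130,270,4): print(y,''.join('%x'%(V[y,x]//16) for x in range(220,350,2)))
E
```

```text
clock: 30.95
eef_pos: [0.6094, -0.0902, 0.0631]
eef_rot: [-2.057, -2.372, 0.001]
ft_force: [-0.0, 0.0, -1.7]
gripper_width: 0.0394
grip_force: 46.3
[ 0.60986599 -0.09025067  0.06363661] [-2.05690406e+00 -2.37343314e+00  6.95159913e-04] (array([-0.02,  0.04,  0.34]), array([-0.01, -0.  , -0.  ]))
[[328.2 190.2]
 [240.2 190.3]]
tin bottom/top corner [[313.5 203.6]
 [249.7 203.6]
 [329.5 255.6]
 [231.8 255.7]]
130 555556666666656755677777777777777777888888888888888889ddccccccccd
134 5555656666566679666666777777777777777777777777777777767dccccccccd
138 556656566566666666665da6655678989999989989999999898888acccccccccd
142 656666665666566565555555559b55555766666668888777788678c9ccccccccc
146 55556665666555555555555555555555ab56666666655566665645baabbabcccc
150 555665656654555555556555555555555565abb96666666666bc56bbaaabaabbb
154 5555555666455555556555555555555657555555666666666655669bb7bba554a
158 4446666666665444444444444444444444444444444444344444abbbbbbbc5444
162 55555555555555555555555555555555555555555555898aaaabaaaaaaaaaaaaa
166 665555555565555555555555555555555555555555555549aaaaaaa
[... 1060 characters left out ...]

230 77779999997413656666666665666666666666666666666664113566666666666
234 77777769996405666666666666666666666666666665656556304666666666666
238 77777777776436666666666666666666666666666666566666504666666666666
242 77777766666456666666666666666666666666666666666665634666666666666
246 77777776666566666666666666666666666666666666666665566b86666666ab7
250 77777776666666666666666666666666666666666665666666657ccbbbabbbbcc
254 77777776666666667666666666677666666666666666666666665bccbbbbbbbbb
258 777777766666666667777777777777777777778877777777666666bbbbbbbbbcb
262 7777764445667788888888887777777777778888888777777777665554bbbbbcc
266 778a9445567778888877777777777777777778888877777777777764444cbbccb
```

```bash
python3 -m jog '[{"rx":0,"ry":0,"rz":0,"x":-0.02,"y":0.04,"z":0.1,"jaw":0.15},{"rx":0,"ry":0,"rz":0,"x":-0.02,"y":0.04,"z":0.22,"jaw":0.15},{"rx":0,"ry":0,"rz":0,"x":-0.02,"y":0.04,"z":0.32,"jaw":0.15},{"rx":0,"ry":0,"rz":0,"x":-0.02,"y":0.04,"z":0.35,"jaw":0.15},{"rx":0,"ry":0,"rz":0,"x":-0.02,"y":0.04,"z":0.35,"jaw":0.15},{"rx":0,"ry":0,"rz":0,"x":-0.02,"y":0.04,"z":0.35,"jaw":0.6},{"rx":0,"ry":0,"rz":0,"x":-0.02,"y":0.04,"z":0.35,"jaw":0.65},{"rx":0,"ry":0,"rz":0,"x":-0.02,"y":0.04,"z":0.35,"jaw":0.65},{"rx":0,"ry":0,"rz":0,"x":-0.02,"y":0.04,"z":0.3,"jaw":0.65},{"rx":0,"ry":0,"rz":0,"x":-0.02,"y":0.04,"z":-0.1,"jaw":0.65}]'
python3 -m jog '[{"rx":0,"ry":0,"rz":0,"x":0,"y":0,"z":-0.6,"jaw":0.65},{"rx":0,"ry":0,"rz":0,"x":0,"y":0,"z":-1.5,"jaw":0.65},{"rx":0,"ry":0,"rz":0,"x":0,"y":0,"z":-2.5,"jaw":0.65},{"rx":0,"ry":0,"rz":0,"x":0,"y":-0.3,"z":-3.5,"jaw":0.8},{"rx":0,"ry":0,"rz":0,"x":0,"y":-1,"z":-4.5,"jaw":1},{"rx":0,"ry":0,"rz":0,"x":0,"y":-2,"z":-5.5,"jaw":1},{"rx":0,"ry":0,"rz":0,"x":0,"y":-3,"z":-6,"jaw":1},{"rx":0,"ry":0,"rz":0,"x":0,"y":-4,"z":-6,"jaw":1},{"rx":0,"ry":0,"rz":0,"x":0,"y":-5,"z":-6,"jaw":1},{"rx":0,"ry":0,"rz":0,"x":0,"y":-5.5,"z":-6,"jaw":1}]'
python3 - <<'E'
from h import *
bot.read_camera('top')
im,C=shot('top','f1');s=bot.state();print(s['eef_pos'],s['clock'])
H,S,V=cv2.split(cv2.cvtColor(im,cv2.COLOR_BGR2HSV))
def near(m,P,w,tag,z):
    x,y=proj(C,[P])[0].astype(int);k=np.zeros(m.shape,np.uint8);k[y-w:y+w,x-w:x+w]=m[y-w:y+w,x-w:x+w]*255
    for c in cv2.findContours(k,cv2.RETR_EXTERNAL,cv2.CHAIN_APPROX_NONE)[0]:
        if cv2.contourArea(c)<8: continue
        r=rect(C,c.reshape(-1,2),z);print(tag,np.round(r[0],1),np.round(r[1],1),round(r[2],1))
red=((H<8)|(H>172))&(S>120)&(V>60)
near(red,[.636,.246,.026],22,'hex',.026);near(red,[.6066,-.0907,.082],12,'cap',.082)
near((S<35)&(V>130),[.607,.112,.073],22,'tape',.07);near((S<35)&(V>130),[.6066,-.0907,.074],18,'tin',.074)
near((S<45)&(V>100),[.617,-.1655,.126],12,'torch',.126);near((V>110),[.622,.181,.02],12,'pad',.02)
E
```

```text
clock: 32.0
eef_pos: [0.6115, -0.0911, 0.0664]
eef_rot: [-2.056, -2.372, 0.002]
ft_force: [-0.6, 0.1, 0.8]
gripper_width: 0.0557
grip_force: 0.0
clock: 33.0
eef_pos: [0.3918, -0.1224, 0.3078]
eef_rot: [-2.058, -2.374, 0.0]
ft_force: [0.1, -0.1, -0.0]
gripper_width: 0.0854
grip_force: 0.0
[ 0.39233441 -0.12259889  0.3079095 ] 33.1
hex [633.8 231.9] [10.2 91.6] 80.5
hex [670.2 246.1] [16.5 24.7] 89.3
cap [607.9 -90.8] [15.4 18. ] 88.0
tape [610.6 113.8] [39.2 46.3] 80.1
tape [632.1 160.7] [28.3  9.4] 19.4
tin [609.4 -91.9] [39.5 54.7] 7.9
torch [ 621.  -165.3] [19.7 22.2] 87.6
torch [ 631.6 -189.2] [ 7.4 29.7] 87.5
pad [623.7 184.6] [43.9 60.2] 88.3
pad [628.7 209.4] [11.  57.5] 89.1
```

```bash
python3 -m jog '[{"rx":0,"ry":0,"rz":0,"x":0.8,"y":0.9,"z":0,"jaw":1},{"rx":0,"ry":0,"rz":0,"x":1.6,"y":1.8,"z":0,"jaw":1},{"rx":0,"ry":0,"rz":0,"x":2.4,"y":2.7,"z":0,"jaw":1},{"rx":0,"ry":0,"rz":0,"x":3.2,"y":3.6,"z":0,"jaw":1},{"rx":0,"ry":0,"rz":0,"x":4,"y":4.5,"z":0,"jaw":1},{"rx":0,"ry":0,"rz":0,"x":4.6,"y":5.4,"z":0,"jaw":1},{"rx":0,"ry":0,"rz":0,"x":4.6,"y":6.2,"z":0,"jaw":1},{"rx":0,"ry":0,"rz":0,"x":4.6,"y":6.8,"z":0,"jaw":1},{"rx":0,"ry":0,"rz":0,"x":4.6,"y":6.9,"z":0,"jaw":1},{"rx":0,"ry":0,"rz":0,"x":4.6,"y":6.9,"z":0,"jaw":1}]'
python3 - <<'E'
from h import *
bot.read_camera('wrist');im,C=shot('wrist','f2');s=bot.state();print(s['eef_pos'])
H,S,V=cv2.split(cv2.cvtColor(im,cv2.COLOR_BGR2HSV));print(proj(C,[[.628,.181,.02],[.641,.246,.026],[.607,.112,.07]]))
def near(m,P,w,tag,z,a=40):
    x,y=proj(C,[P])[0].astype(int);k=np.zeros(m.shape,np.uint8);y0=max(0,y-w);k[y0:y+w,x-w:x+w]=m[y0:y+w,x-w:x+w]*255
    k=cv2.morphologyEx(k,cv2.MORPH_CLOSE,np.ones((7,7),np.uint8))
    for c in cv2.findContours(k,cv2.RETR_EXTERNAL,cv2.CHAIN_APPROX_NONE)[0]:
        if cv2.contourArea(c)<a: continue
        r=rect(C,c.reshape(-1,2),z);print(tag,np.round(r[0],1),np.round(r[1],1),round(r[2],1))
red=((H<8)|(H>172))&(S>120)&(V>60)
near(red,[.641,.246,.026],60,'hex',.026)
near((S<35)&(V>110),[.612,.112,.073],38,'tape',.05)
x,y=proj(C,[[.628,.181,.02]])[0].astype(int)
g=cv2.cvtColor(im,cv2.COLOR_BGR2HSV)
print('V / S padlock, centre',x,y)
for r in range(y-32,y+33,3): print(r,''.join('%x'%(V[r,c]//16) for c in range(x-44,x+45,2)),''.join('%x'%(S[r,c]//16) for c in range(x-44,x+45,2)))
E
```

```text
clock: 34.1
eef_pos: [0.6421, 0.0991, 0.3068]
eef_rot: [-2.057, -2.374, 0.001]
ft_force: [0.6, 0.2, 0.5]
gripper_width: 0.0851
grip_force: 0.0
[0.64111789 0.09875521 0.30740185]
[[280.7426239  108.27599469]
 [298.22068442  56.39299323]
 [255.93796653 163.67252137]]
hex [640.7 244. ] [30.6 94.5] 78.7
tape [604.5  66.4] [66.3 15.7] 6.3
tape [613.1 100.9] [21.8 53.5] 86.5
V / S padlock, centre 280 108
76 77777dcccccc28bccccccccccca655555542346bba788 555554444444265454444444555311100024decabb523
79 777888779dda545329cdcccccccccc9645555442346bb 555555555445101206444444444455432100011aedcaa
82 7788888888945444555338bccccccccccca5455554423 5555555555520000010215554455444445502100010ff
85 77888888886234795445555368bcccccccccdc9555554 555555555562014411110111355444444444455021101
88 78888888883227778bba5455555458bcdcccccccbb954 555555555540144444442111111246544444444455401
91 788888888723588887dccdcb555555543acdcccbbcccd 555555555621454444333344211000123554444454444
94 88888788842288888bccccccdb45555555543abbccccc 555555555601444443333444341000100012255544444
97 88887888722478888bcccccccb4445
[... 705 characters left out ...]
4444310000000000000544444444
121 888888742222221addccccacdddddddc6553ccccccccc 555555662211111433443400000000000001544444444
124 888888777775322255465354368bba445538dcccccccc 555555555556321111134211000000000016444444444
127 12378877778888764455555555554555553bccccccccc 514555555555556601110000000000000005444444444
130 22222226788877777ab9544555555555557cccccccccc 101133455555555555552121000000000165444444444
133 222222222236787777cccdd96455555552ccccccccccc 010100013235555555544446301100100344444444444
136 245554322222223577acccccddca744429cbbbbcccccb 000000001110224565544444444540212555555444445
139 776444445522112221136bcdcdcbabb86abbbbbbbbbb7 000000000000001113366544444555556545555554559
```

```bash
python3 -c "
from bench import bot
print(bot.job_done())"
```

```text
the job is handed in; nothing more can be done
None
```

I've placed all five items in their pockets, left the duct tape, spanner and chisel untouched, and handed the job in at about 34 s. The final camera measurements put each item in its pocket, but I couldn't view more pictures by then, and the judge's result wasn't shown.

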